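Check a bud vase's foot on the cleared graphite paddle

TASK

Pick up the graphite paddle and tip its three glass offcuts into the steel bowl, then lay the empty paddle flat on the bench again. Take the amber bud vase from its sloping rest and gently stand it upright, whole foot on the graphite, then let go and watch it for two seconds to see that it stands without wobbling. Leave the hand tools and the bowl where they are.

Things in the scene. Friction and masses are not known exactly. Their poses are not given: they have to be found in the camera images.
- paddle_grip (a point): Where to grip the graphite paddle: the point on the axis of its wooden handle, 36 mm above the bench, 18 mm from the handle's plate-side end and 100 mm from the middle of the plate. Axes as the paddle's: x from the handle towards the plate, y across, z up. The handle is 22 mm wide (y), 26 mm tall (z), flat-sided, and runs from 18 mm ahead (+x) of this point to 86 mm behind it (-x). The paddle weighs about 0.22 kg, most of it in the plate, so it must be gripped firmly.
- paddle_face (a point): Middle of the upper face of the black graphite plate (120 mm along x, 100 mm across y, 8 mm thick, flat, no rim); it lies flat on the bench, face 8 mm up. Same axes as paddle_grip; z is square to the face. A steel bracket 4 mm high holds the strip from 44 to 60 mm towards the handle. The paddle is loose. Glass offcuts slide easily on the graphite, off its bare edges once it tilts about 15 to 20 degrees.
- offcut0_mid (a point): Amber six-sided glass offcut on the paddle, centre (30 mm across at the bottom, 24 mm high, 30 g).
- offcut1_mid (a point): Green six-sided glass offcut on the paddle, centre (28 mm across, 20 mm high, 25 g).
- offcut2_mid (a point): Blue six-sided glass offcut on the paddle, centre (31 mm across, 27 mm high, 32 g).
- bowl: Empty, straight-sided stainless steel bowl, loose on the bench, 0.3 kg: 150 mm across at the mouth (160 mm over its rolled rim), 140 mm near the bottom, 60 mm high, wall 3 mm. Origin in the middle of its underside, z up.
- rest: Sloping steel vee rest fixed to the bench, foot plate 115 x 66 mm. It carries the vase, with the vase's axis 30 degrees above level and rising along the rest's +x. Two vee-notched uprights hold the vase under its foot and under its belly (the neck is free all round), and a small end plate stops the foot. Origin on the bench under the foot plate's middle, roughly under the vase's belly.
- vase: The amber glass bud vase, a loose solid of revolution, about 0.16 kg (varies), 140 mm tall. Origin in the middle of the underside of its foot; z runs along its axis from foot to lip. Flat round foot 36 mm across and 5 mm high, waist 19 mm across at 17 mm, belly 50 mm across at 56 mm, neck 21 mm across from 95 to 120 mm, lip 31 mm across at 140 mm. Its centre of mass is about 60 mm up.
- vase_mid (a point): The vase's centre: on its axis, 70 mm up from the underside of the foot. Axes as vase.
- vase_neck (a point): On the vase's axis in the middle of its straight neck (21 mm across), 108 mm up from the underside of the foot and 32 mm below the lip; in the rest it is about 100 mm above the bench. Axes as vase.
- vase_foot (a point): Middle of the underside of the vase's foot. Axes as vase.
- squeezers_mid (a point): Bystander: copper-coloured glass squeezers, 205 mm long, 34 mm high, middle. Leave alone.
- tweezers_mid (a point): Bystander: long steel tweezers, 200 mm long, 10 mm high, middle. Leave alone.
- reamer_mid (a point): Bystander: graphite cone reamer with wooden handle, 185 mm long, 26 mm high, middle. Leave alone.
- striker_mid (a point): Bystander: steel flint striker, 125 mm long, 22 mm high, middle. Leave alone.
There are look-alikes about, which are no part of the job. There is more than one size of the part that bears offcut1_mid; the job needs the smallest.

How it is judged:
By the outcome, as a careful person would: the job done as asked, in the order asked, and still so for the second after the job is handed in, with the robot touching nothing.
It also fails if it takes over 72 s, if anything falls off the work surface, if the arm or the gripper's body presses on something with over 40 N, if the wrist force passes 120 N, or if a joint passes its speed limit or range.

ROBOT

A 6-joint arm with a two-finger parallel gripper is mounted at the origin on the work surface. World frame = base frame: x ahead of the robot, y to its left, z up, the work surface at z = 0. Lengths are in m, angles in rad, forces in N, time in s.
With the tool pointing down it reaches from about 0.35 to 0.85 m from the base axis. Payload 8.1 kg.
Tool frame: the origin (TCP) lies on the centre line of the jaws, within the pads' length; the fingertips stand 19 mm ahead of it and the grasp point (between the pads) is the TCP (robot.tips_ahead is the distance from the TCP to the fingertips, in m); y points along the fingers, z is the direction in which the jaws open and shut, and the axes are right-handed (so a half turn about y gives the same grasp; the last joint's range is limited). The gripper opens to 93 mm and grips with 3 to 60 N. Pads are 15 mm wide; open, the fingers measure 128 mm over their backs; the gripper's body (75 mm by 188 mm) begins 65 mm behind the grasp point.
Start: joints at [1.058, 0.13, 1.488, -0, 1.523, -0.085], TCP at [0.249, 0.546, 0.238] pointing down, gripper open.
Joint ranges: [-2.96, 2.96], [-0.89, 2.26], [0.02, 2.5], [-1.34, 4.48], [0, 2.73], [-2.66, 2.66]. Speed limits (rad/s): [2.39, 2.39, 2.79, 3.14, 3.14, 3.14].

INTERFACE

Orientations are given as a rotation vector (axis times angle).
In Python, from plant import robot, imaging, models gives the robot as it stands.
- The arm moves only by the tool carry_out, never from a script. Its argument "motion" is one flat list of numbers, 7 for each row, row after row: the shift along the tool's x, y, z in m, then the turn, a rotation vector about the tool's x, y, z in degrees, then the opening, from -1 (shut) to 1 (fully open). A call has exactly 5 rows; each row shifts and turns the pose as measured when the row begins, along the tool's axes as they then stand; what a row does not reach is not made up. A row lasts 1/10 s, in which the tool goes at most 50 mm and 8.59 degrees, less where a joint would pass 70% of its speed; a pose out of reach is approached as far as the arm can. A call is refused whole if a number of a shift passes 0.05 or a number of a turn 8.59, either way. A call with a gripper value outside its range is refused whole. The fingers move at their own pace and stop on an object; "squeeze" is the grip in N (left out, the last holds). Time passes only in rows, so rows that do not move let the fingers close, or fill a call up. It gives the time, the measured TCP pose, the force and the opening at its end, in the units of the state.
- robot.read_state(): the state, without advancing time (a new reading comes with each control period).
- imaging.read_camera(name): name is "side" or "top" or "wrist"; returns the picture (420x560x3 uint8, blue, green, red); there is no depth.
- imaging.camera_model(name): a dict with "K" (3x3 intrinsics, pixels), "position" and "orientation" of the camera in the world. Camera axes: x right, y down, z forward; pixel columns grow to the right and rows downward; lengths in m; the calibration is good to about 2 mm. A picture is of the moment at which its call begins: read the wrist's pose just before it. camera_model takes no time and is no camera call; for the wrist camera it gives the pose at the moment of the call.
- robot.close_job(): hands the job in, once; it reports no verdict.
Trained networks look in the newest picture that a camera, given by its name, has taken for a name from the list of things; names that differ only in an ending like _2 or _b are one class to them, and where a whole thing is asked for, a point or a joint stands for the part that bears it (a point fixed in the world has none). Each returns a list of dicts, best first, with "confidence" (0 to 1); they miss things now and then, are a little off and sometimes report something else, mostly with a low value. They report only what shows in the picture. A call takes as long as a camera call. They do not tell look-alikes from the thing itself.
- models.outline_of(camera, thing): "pixels" (420x560 bool, what is visible of it) and "pixel" ([column, row] in pixels, amid what is visible of it).
The state is a dict: "t": time; "q": joint angles; "dq": joint speeds; "joint_torque": joint torques, N m; "tool_pos": TCP position; "orientation": TCP orientation; "force": force on the tool from outside, world axes, zero at the start; "wrist_torque": the same for the moment, N m; "opening": finger opening in m.
Only numpy, scipy, OpenCV 4.12 (cv2) and the standard library are available. Lean on these libraries where they do the work, as an engineer would, in place of code of your own. Each camera call takes 0.05 s, during which the arm holds its last target.

## Working session

There is one attempt and no reset: what is moved stays moved. The work goes in short steps, Python scripts to look and compute and a tool call to move; the robot and the scene stay as the last step left them, time stands still between calls to the robot, and variables do not carry over. Pictures are saved under pics/ and viewed, and the job is handed in when it is done.

Besides the shell and the picture viewer there is one more tool, called after ">>>" by a JSON object that holds its "method" and its "body", one argument or row to a line. carry_out: Moves the arm, as the interface text tells. Its arguments: {"type":"object","properties":{"motion":{"type":"array","items":{"type":"number"}},"squeeze":{"type":"number"}},"required":["motion"]}

```bash
ls; mkdir -p pics; python3 - <<'E'
from plant import robot, imaging, models
import cv2
print(robot.read_state())
for c in ["side","top","wrist"]:
    m=imaging.camera_model(c); print(c,m)
    im=imaging.read_camera(c); cv2.imwrite(f"pics/{c}0.png",im)
E
```

```text
pics
{'t': 0.0, 'q': array([ 1.05758228e+00,  1.31163692e-01,  1.48923917e+00, -1.57656168e-06,
        1.52299681e+00, -8.53833293e-02]), 'dq': array([ 0.00014236,  0.00072646,  0.00060351,  0.00024701, -0.0003371 ,
        0.00026085]), 'joint_torque': array([-2.26216325e-03, -5.59841931e+01, -4.91751981e+01,  7.64779304e-02,
        3.58786946e-02, -1.66755781e-04]), 'tool_pos': array([0.24865424, 0.54548031, 0.23660793]), 'orientation': array([-1.54635846,  0.33605288, -0.33521288]), 'force': array([ 0.8501502 , -0.16267259,  0.39137419]), 'wrist_torque': array([ 0.01408823, -0.00889586, -0.05751857]), 'opening': 0.09274079203091118}
side {'K': array([[505.31960703,   0.        , 282.36072199],
       [  0.        , 505.31960703, 210.80438649],
       [  0.        ,   0.        ,   1.        ]]), 'position': array([ 0.27519723, -0.69729049,  0.91860453]), 'orientation': array([-2.36090053,  0.40937379, -0.18186919])}
top {'K': array([[380.29574749,   0.        , 273.53325728],
       [  0.        , 380.29574749, 203.06905231],
       [  0.        ,   0.        ,   1.        ]]), 'position': array([ 0.37429771, -0.00694337,  0.87120832]), 'orientation': array([-2.19204628,  1.95666408, -0.26309856])}
wrist {'K': array([[329.14520078,   0.        , 282.34381083],
       [  0.        , 329.14520078, 208.15009178],
       [  0.        ,   0.        ,   1.        ]]), 'position': array([0.18252042, 0.57673025, 0.38397226]), 'orientation': array([2.44582471, 1.57240793, 0.20809349])}
```

View pics/side0.png

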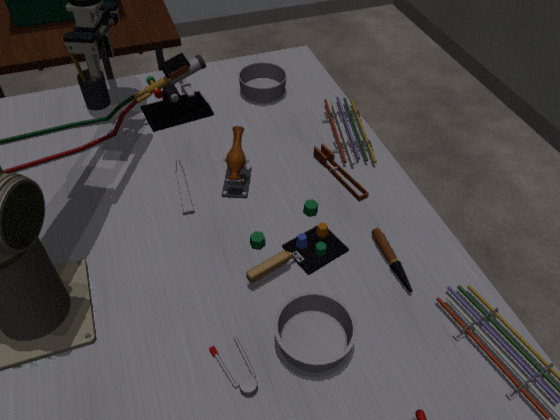

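View pics/top0.png

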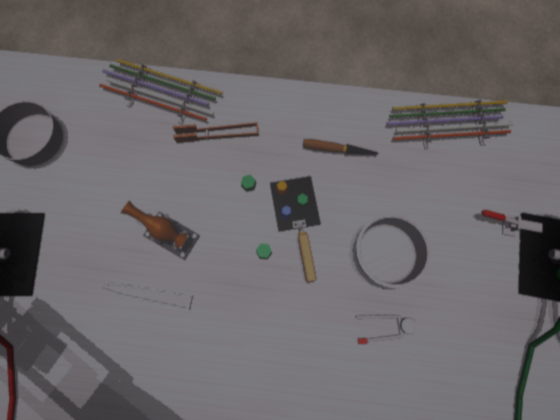

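View pics/wrist0.png

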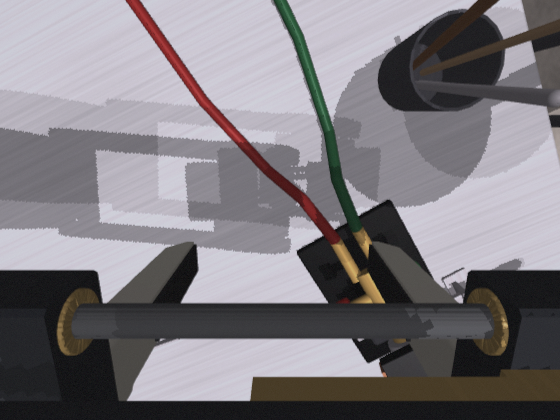

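Both fixed cameras show the paddle with three offcuts (top ≈(295,203)), two loose green look-alikes, the vase in its rest (160,230), and two bowls (390,252) and (30,135). Next I measure them.

```bash
cat > h.py <<'E'
from plant import robot, imaging, models
import cv2, numpy as np
from scipy.spatial.transform import Rotation as R
def ray(m,px):
    d=R.from_rotvec(m["orientation"]).as_matrix()@np.linalg.inv(m["K"])@np.array([px[0],px[1],1.]); return np.array(m["position"]),d
def toz(m,px,z):
    o,d=ray(m,px); return o+d*(z-o[2])/d[2]
def proj(m,P):
    P=np.atleast_2d(P); c=(P-m["position"])@R.from_rotvec(m["orientation"]).as_matrix()
    u=c@np.array(m["K"]).T; return u[:,:2]/u[:,2:]
def tri(ms,pxs):
    A=np.zeros((3,3));b=np.zeros(3)
    for m,p in zip(ms,pxs):
        o,d=ray(m,p); d=d/np.linalg.norm(d); Q=np.eye(3)-np.outer(d,d); A+=Q;b+=Q@o
    return np.linalg.solve(A,b)
E
python3 - <<'E'
from h import *
import pickle
out={}
for c in ["top","side"]:
    m=imaging.camera_model(c)
    im=imaging.read_camera(c)
    for th,z in [("paddle_grip",.02),("paddle_face",.008),("offcut0_mid",.02),("offcut1_mid",.018),("offcut2_mid",.02),("bowl",.03),("rest",.0),("vase",.07),("squeezers_mid",.01),("tweezers_mid",.005),("reamer_mid",.013),("striker_mid",.01)]:
        r=models.outline_of(c,th)
        out[c,th]=r
        for k in r:
            p=k["pixels"]; ys,xs=np.nonzero(p)
            print(c,th,round(k["confidence"],2),np.round(k["pixel"],1),p.sum(),(xs.min(),xs.max(),ys.min(),ys.max()),np.round(toz(m,k["pixel"],z),3))
pickle.dump(out,open("o.pkl","wb"))
print(robot.read_state()["t"])
E
```

```text
top paddle_grip 0.87 [299.5 216.7] 2111 (np.int64(270), np.int64(319), np.int64(178), np.int64(281)) [ 0.576 -0.048  0.02 ]
top paddle_grip 0.4 [205.9 131.7] 876 (np.int64(174), np.int64(258), np.int64(123), np.int64(142)) [0.761 0.198 0.02 ]
top paddle_grip 0.27 [400.2 325.1] 682 (np.int64(357), np.int64(416), np.int64(315), np.int64(344)) [ 0.364 -0.285  0.02 ]
top paddle_face 0.73 [287.7 211.9] 106 (np.int64(280), np.int64(290), np.int64(207), np.int64(218)) [ 0.587 -0.021  0.008]
top paddle_face 0.66 [302.4 210. ] 2384 (np.int64(270), np.int64(319), np.int64(177), np.int64(282)) [ 0.595 -0.054  0.008]
top offcut0_mid 0.64 [283.4 186.9] 112 (np.int64(276), np.int64(286), np.int64(182), np.int64(194)) [ 0.643 -0.004  0.02 ]
top offcut0_mid 0.54 [335.6 149.4] 630 (np.int64(303), np.int64(376), np.int64(139), np.int64(154)) [ 0.751 -0.119  0.02 ]
top offcut1_mid 0.63 [258.4 254.2] 197 (np.int64(256), np.int64(271), np.int64(244), np.int64(259)) [0.48  0.035 0.018]
top offcut1_mid 0.61 [300.5 214. ] 2211 (np.int64(271), np.int64(319), np.int64(178), np.int64(282)) [ 0.583 -0.05   0.01
[... 2310 characters left out ...]
182.6] 568 (np.int64(223), np.int64(250), np.int64(167), np.int64(196)) [0.513 0.239 0.   ]
side vase 0.97 [234.9 157.1] 700 (np.int64(226), np.int64(246), np.int64(126), np.int64(179)) [0.509 0.262 0.07 ]
side squeezers_mid 0.87 [333.1 168.3] 788 (np.int64(314), np.int64(367), np.int64(144), np.int64(199)) [0.761 0.201 0.01 ]
side tweezers_mid 0.57 [186.4 211. ] 7 (np.int64(186), np.int64(191), np.int64(211), np.int64(212)) [0.357 0.18  0.005]
side reamer_mid 0.84 [392.7 256.1] 686 (np.int64(372), np.int64(412), np.int64(228), np.int64(291)) [ 0.767 -0.119  0.013]
side striker_mid 0.55 [244.1 379.6] 661 (np.int64(210), np.int64(257), np.int64(337), np.int64(396)) [ 0.363 -0.285  0.01 ]
1.45
```

```bash
cat > fit.py <<'E'
from h import *
import pickle
from scipy.optimize import minimize
out=pickle.load(open("o.pkl","rb"))
M={c:imaging.camera_model(c) for c in ("top","side")}
def hull(img,m,P):
    q=proj(m,P); cv2.fillConvexPoly(img,np.round(cv2.convexHull(q.astype(np.float32))*16).astype(np.int32),1,shift=4)
def box(x0,x1,y0,y1,z0,z1): return np.array([[x,y,z] for x in(x0,x1) for y in(y0,y1) for z in(z0,z1)])
def paddle(img,m,p):
    Rz=R.from_euler("z",p[2]).as_matrix()
    for b in (box(-.06,.06,-.05,.05,0,.008),box(-.186,-.082,-.011,.011,.023,.049),box(-.085,-.044,-.006,.006,.008,.04)):
        hull(img,m,b@Rz.T+[p[0],p[1],0])
prof=[(0,.018),(.005,.018),(.017,.0095),(.035,.019),(.056,.025),(.075,.019),(.095,.0105),(.12,.0105),(.14,.0155)]
def rev(img,m,T,Rm,prof):
    a=np.linspace(0,2*np.pi,40)
    rings=[np.c_[r*np.cos(a),r*np.sin(a),0*a+z]@Rm.T+T for z,r in prof]
    for r1,r2 in zip(rings[:-1],rings[1:]): hull(img,m,np.r_[r1,r2])
def vase(img,m,p):
    el=np.radians(30) if len(p)<5 else p[4]
    z=np.array([np.cos(p[3])*np.cos(el),np.sin(p[3])*np.cos(el),np.sin(el)])
    Rm=R.align_vectors([z],[[0,0,1]])[0].as_matrix(); rev(img,m,np.array(p[:3]),Rm,prof)
def bowl(img,m,p): rev(img,m,np.array([p[0],p[1],0]),np.eye(3),[(0,.07),(.055,.076),(.055,.08),(.06,.08)])
def cost(p,f,masks):
    s=0
    for c,mk in masks.items():
        i=np.zeros((420,560),np.uint8); f(i,M[c],p); i=i>0
        s+=1-(i&mk).sum()/(i|mk).sum()
    return s
def fit(f,masks,p0,d):
    best=None
    for k in range(3):
        sx=np.vstack([p0]+[np.array(p0)+np.eye(len(p0))[i]*d[i] for i in range(len(p0))])
        r=minimize(cost,p0,args=(f,masks),method="Nelder-Mead",options=dict(initial_simplex=sx,maxiter=400,xatol=1e-5,fatol=1e-5)); p0=r.x
        d=[-x*.6 for x in d]
    return r.x,r.fun
def one(masks,f,p,d,name):
    for ms in (masks,*[{c:masks[c]} for c in masks]):
        x,v=fit(f,ms,p,d); print(name,list(ms),np.round(x,4),round(v,3))
        if ms is masks: X=x
    return X
E
cat > run1.py <<'E'
from fit import *
g=lambda c,t,i=0: out[c,t][i]["pixels"]
pm={"top":g("top","paddle_face",1)|g("top","offcut0_mid"),"side":g("side","paddle_face")}
# add all offcut masks
for c in pm:
    for t in("offcut0_mid","offcut2_mid"):
        for r in out[c,t]:
            if r["pixels"].sum()<200: pm[c]=pm[c]|r["pixels"]
pm["top"]|=g("top","paddle_face",0)
for c in pm: pm[c]=cv2.morphologyEx(pm[c].astype(np.uint8),cv2.MORPH_CLOSE,np.ones((5,5)))>0
P=one(pm,paddle,[.61,-.04,1.4],[.01,.01,.1],"paddle")
V=one({c:g(c,"vase") for c in M},vase,[.47,.22,.04,.9],[.01,.01,.01,.2],"vase")
V5=one({c:g(c,"vase") for c in M},vase,[*V,.52],[.01,.01,.01,.1,.1],"vase5")
B=one({c:g(c,"bowl") for c in M},bowl,[.52,-.25],[.01,.01],"bowl")
for c in M:
    im=imaging.read_camera(c)
    for f,p,col in((paddle,P,(0,255,255)),(vase,V,(255,255,0)),(bowl,B,(0,255,0))):
        i=np.zeros((420,560),np.uint8); f(i,M[c],p)
        cs,_=cv2.findContours(i,cv2.RETR_EXTERNAL,cv2.CHAIN_APPROX_NONE); cv2.drawContours(im,cs,-1,col,1)
    cv2.imwrite(f"pics/fit_{c}.png",im[60:400,100:500] if 0 else cv2.resize(im[100:380,90:460],None,fx=2,fy=2))
E
python3 run1.py
```

```text
paddle ['top', 'side'] [ 0.6106 -0.0325  1.6405] 1.107
paddle ['top'] [ 0.6115 -0.0355  1.6899] 0.525
paddle ['side'] [ 0.6155 -0.0232  0.9441] 0.536
vase ['top', 'side'] [0.4869 0.204  0.0452 1.1597] 0.244
vase ['top'] [0.486  0.2067 0.0346 1.1413] 0.078
vase ['side'] [0.4885 0.2051 0.0467 1.1646] 0.114
vase5 ['top', 'side'] [0.4875 0.2024 0.0475 1.1724 0.4962] 0.238
vase5 ['top'] [0.487  0.2045 0.0387 1.1674 0.4832] 0.072
vase5 ['side'] [0.4888 0.2056 0.0491 1.1701 0.4588] 0.106
bowl ['top', 'side'] [ 0.5169 -0.2507] 0.11
bowl ['top'] [ 0.5167 -0.2524] 0.038
bowl ['side'] [ 0.5197 -0.246 ] 0.044
```

```bash
sed -i 's/\[.61,-.04,1.4\]/[.61,-.035,.15]/' run1.py; python3 run1.py
```

```text
paddle ['top', 'side'] [ 0.6127 -0.0326  0.2824] 0.25
paddle ['top'] [ 0.6107 -0.0339  0.2876] 0.089
paddle ['side'] [ 0.6136 -0.0291  0.2856] 0.122
vase ['top', 'side'] [0.4869 0.204  0.0452 1.1597] 0.244
vase ['top'] [0.486  0.2067 0.0346 1.1413] 0.078
vase ['side'] [0.4885 0.2051 0.0467 1.1646] 0.114
vase5 ['top', 'side'] [0.4875 0.2024 0.0475 1.1724 0.4962] 0.238
vase5 ['top'] [0.487  0.2045 0.0387 1.1674 0.4832] 0.072
vase5 ['side'] [0.4888 0.2056 0.0491 1.1701 0.4588] 0.106
bowl ['top', 'side'] [ 0.5169 -0.2507] 0.11
bowl ['top'] [ 0.5167 -0.2524] 0.038
bowl ['side'] [ 0.5197 -0.246 ] 0.044
```

View pics/fit_top.png

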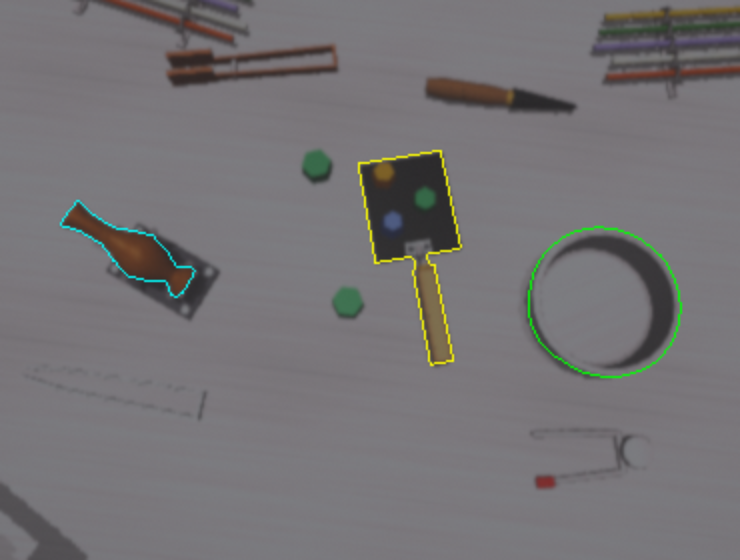

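View pics/fit_side.png

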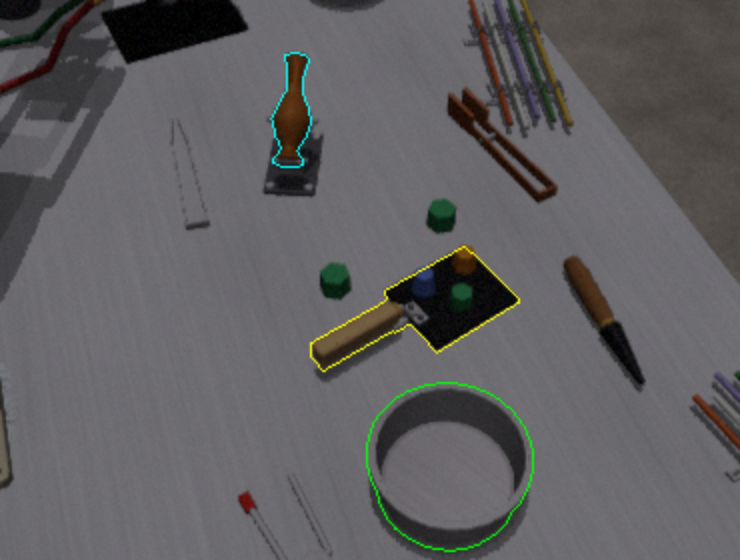

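The outlines match in both views. The paddle is at about (0.612,-0.032) with yaw 0.285, the bowl at (0.518,-0.250), and the vase foot at (0.487,0.205,0.046) with azimuth 1.16. Next I write a planner that prints the rows to send.

```bash
cat > plan.py <<'E'
from h import *
def orient(point,jaw,ref=None):
    y=np.array(point,float);y/=np.linalg.norm(y);z=np.array(jaw,float);z-=y*(z@y);z/=np.linalg.norm(z)
    A=np.c_[np.cross(y,z),y,z]
    if ref is not None:
        B=np.c_[-A[:,0],y,-z]
        if np.trace(ref.T@B)>np.trace(ref.T@A): A=B
    return A
def cur():
    s=robot.read_state(); return s,np.array(s["tool_pos"]),R.from_rotvec(s["orientation"]).as_matrix()
def plan(p0,R0,p1,R1,vmax=.045,wmax=8.,g=0.,n=None,show=True):
    p1=np.array(p1,float)
    w=R.from_matrix(R0.T@R1).as_rotvec()
    k=n or max(1,int(np.ceil(max(np.linalg.norm(p1-p0)/vmax,np.degrees(np.linalg.norm(w))/wmax))))
    rows=[]
    dp=(p1-p0)/k
    for i in range(k):
        Ri=R0@R.from_rotvec(w*i/k).as_matrix()
        rows.append([*np.round(Ri.T@dp,4),*np.round(np.degrees(w/k),2),g])
    if show:
        print("rows",k)
        for r in rows: print(*r,sep=",")
    return rows
def shows():
    s,p,A=cur(); print("t",round(s["t"],2),"p",p.round(4),"x",A[:,0].round(3),"y",A[:,1].round(3),"z",A[:,2].round(3),"q",np.round(s["q"],3),"F",np.round(s["force"],1),"open",round(s["opening"],4))
E
python3 - <<'E'
from plan import *
shows()
s,p,A=cur()
yaw=.285; x=np.array([np.cos(yaw),np.sin(yaw),0]); jy=np.array([-x[1],x[0],0])
G=np.array([.612,-.0325,.036])-.1*x; print(G)
T=orient([0,0,-1],jy,A)
plan(p,A,[G[0],G[1],.15],T)
E
```

```text
t 1.65 p [0.2489 0.546  0.2376] x [ 0.91  -0.415 -0.   ] y [-0. -0. -1.] z [ 0.415  0.91  -0.   ] q [ 1.058  0.13   1.488  0.     1.523 -0.085] F [0.5 0.4 0.5] open 0.0929
[ 0.51603383 -0.06061575  0.036     ]
rows 15
0.033,0.0058,-0.0294,0.0,-2.72,-0.0,0.0
0.0315,0.0058,-0.0309,0.0,-2.72,-0.0,0.0
0.03,0.0058,-0.0324,0.0,-2.72,-0.0,0.0
0.0285,0.0058,-0.0338,0.0,-2.72,-0.0,0.0
0.0268,0.0058,-0.0351,0.0,-2.72,-0.0,0.0
0.0251,0.0058,-0.0363,0.0,-2.72,-0.0,0.0
0.0234,0.0058,-0.0375,0.0,-2.72,-0.0,0.0
0.0216,0.0058,-0.0386,0.0,-2.72,-0.0,0.0
0.0197,0.0058,-0.0395,0.0,-2.72,-0.0,0.0
0.0178,0.0058,-0.0404,0.0,-2.72,-0.0,0.0
0.0159,0.0058,-0.0412,0.0,-2.72,-0.0,0.0
0.0139,0.0058,-0.0419,0.0,-2.72,-0.0,0.0
0.0119,0.0058,-0.0426,0.0,-2.72,-0.0,0.0
0.0099,0.0058,-0.0431,0.0,-2.72,-0.0,0.0
0.0078,0.0058,-0.0435,0.0,-2.72,-0.0,0.0
```

>>> {"method": "carry_out", "body": {
  "motion": [0.033,0,-0.029,0,-2.7,0,0,0.032,0,-0.031,0,-2.7,0,0,0.03,0,-0.032,0,-2.7,0,0,0.028,0,-0.034,0,-2.7,0,0,0.027,0,-0.035,0,-2.7,0,0]
}}

```text
t: 2.15
tool_pos: [0.3386, 0.3424, 0.2361]
orientation: [-1.566, 0.138, -0.137]
force: [1.0, 0.1, 0.2]
opening: 0.0575
```

>>> {"method": "carry_out", "body": {
  "motion": [0.025,0,-0.036,0,-2.7,0,0,0.023,0,-0.038,0,-2.7,0,0,0.022,0,-0.039,0,-2.7,0,0,0.02,0,-0.04,0,-2.7,0,0,0.018,0,-0.04,0,-2.7,0,0]
}}

```text
t: 2.65
tool_pos: [0.4339, 0.133, 0.2373]
orientation: [-1.568, -0.059, 0.054]
force: [0.1, 0.9, 0.1]
opening: 0.0467
```

```bash
cat > pick.py <<'E'
from plan import *
shows()
s,p,A=cur()
yaw=.285; x=np.array([np.cos(yaw),np.sin(yaw),0]); jy=np.array([-x[1],x[0],0])
G=np.array([.612,-.0325,.036])-.1*x
T=orient([0,0,-1],jy,A)
import sys
plan(p,A,[G[0],G[1],float(sys.argv[1])],T,vmax=float(sys.argv[2]))
E
python3 pick.py .13 .045
```

```text
t 2.65 p [0.4339 0.133  0.2373] x [0.997 0.072 0.003] y [ 0.003  0.002 -1.   ] z [-0.072  0.997  0.002] q [ 1.830e-01 -2.800e-01  1.878e+00  1.000e-03  1.539e+00 -1.459e+00] F [0.1 0.9 0.1] open 0.0467
rows 6
0.0113,0.0179,-0.0332,-0.01,-2.04,0.03,0.0
0.0101,0.0179,-0.0336,-0.01,-2.04,0.03,0.0
0.0089,0.0179,-0.0339,-0.01,-2.04,0.03,0.0
0.0077,0.0179,-0.0342,-0.01,-2.04,0.03,0.0
0.0065,0.0179,-0.0344,-0.01,-2.04,0.03,0.0
0.0053,0.0179,-0.0346,-0.01,-2.04,0.03,0.0
```

>>> {"method": "carry_out", "body": {
  "motion": [0.014,0.018,-0.039,0,-2.5,0,0,0.012,0.018,-0.039,0,-2.5,0,0,0.01,0.018,-0.04,0,-2.5,0,0,0.008,0.018,-0.04,0,-2.5,0,0,0.006,0.018,-0.04,0,-2,0,0]
}}

```text
t: 3.15
tool_pos: [0.5217, -0.064, 0.1503]
orientation: [-1.559, -0.24, 0.215]
force: [0.7, 0.3, 1.3]
opening: 0.0464
```

```bash
python3 pick.py .10 .02; python3 - <<'E'
from h import *
im=imaging.read_camera("wrist"); m=imaging.camera_model("wrist")
cv2.imwrite("pics/w1.png",im)
E
```

```text
t 3.15 p [ 0.5217 -0.064   0.1503] x [0.958 0.285 0.016] y [ 0.016  0.002 -1.   ] z [-0.285  0.958 -0.002] q [-0.223 -0.027  1.813  0.006  1.341 -2.085] F [0.7 0.3 1.3] open 0.0464
rows 3
-0.0017,0.0168,0.0016,0.05,0.08,0.3,0.0
-0.0017,0.0168,0.0016,0.05,0.08,0.3,0.0
-0.0016,0.0168,0.0016,0.05,0.08,0.3,0.0
```

View pics/w1.png

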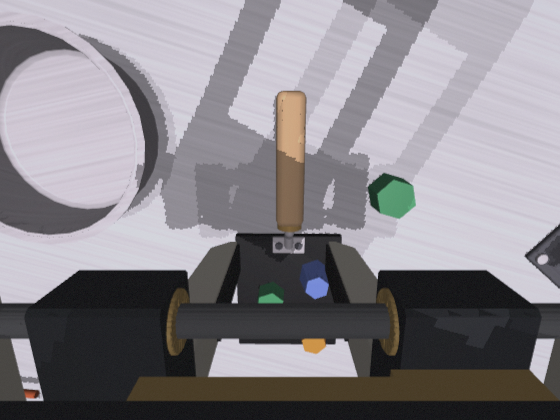

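Wrist view: the handle runs vertically at column 290, from row 92 to 230, near the jaws' centre line (~281). I compare that with the model's projection.

```bash
python3 - <<'E'
from plan import *
m=imaging.camera_model("wrist")
yaw=.285; x=np.array([np.cos(yaw),np.sin(yaw),0]); y=np.array([-x[1],x[0],0]); C=np.array([.612,-.0325,0])
for a in (-.186,-.082):
    print(proj(m,[C+a*x+b*y+np.array([0,0,.049]) for b in(-.011,.011)]).round(1))
print(proj(m,[C-.06*x+b*y+np.array([0,0,.008]) for b in(-.05,.05)]).round(1))
s,p,A=cur(); print(proj(m,[p+A[:,1]*d for d in (.0,.05,.114)]).round(1))
E
```

```text
[[280.9  92.4]
 [312.3  92.5]]
[[280.6 232. ]
 [308.5 232.2]]
[[238.9 238.9]
 [346.9 239.5]]
[[281.6 272. ]
 [281.9 236.6]
 [282.1 209.7]]
```

```bash
python3 pick.py .08 .02; python3 - <<'E'
from plan import *
im=imaging.read_camera("wrist"); m=imaging.camera_model("wrist")
s,p,A=cur()
shows(); cv2.imwrite("pics/w2.png",im)
yaw=.285; x=np.array([np.cos(yaw),np.sin(yaw),0]); y=np.array([-x[1],x[0],0]); C=np.array([.612,-.0325,0])
for a in (-.186,-.082):
    print(proj(m,[C+a*x+b*y+np.array([0,0,.049]) for b in(-.011,.011)]).round(1))
print(proj(m,[C-.06*x+b*y+np.array([0,0,.008]) for b in(-.05,.05)]).round(1))
for r in (95,130,200,225):
    hsv=cv2.cvtColor(im,cv2.COLOR_BGR2HSV)[r,240:340]; k=np.nonzero((hsv[:,1]>70)&(hsv[:,0]<25))[0]+240; print(r,k.min() if len(k) else 0,k.max() if len(k) else 0)
E
```

```text
t 3.2 p [ 0.5216 -0.0689  0.1468] x [0.958 0.285 0.012] y [ 0.013 -0.    -1.   ] z [-0.285  0.958 -0.004] q [-0.231 -0.019  1.812  0.003  1.337 -2.091] F [-4.  -3.6 -1.6] open 0.0466
rows 4
-0.0009,0.0167,0.0024,0.06,0.06,0.17,0.0
-0.0009,0.0167,0.0024,0.06,0.06,0.17,0.0
-0.0008,0.0167,0.0024,0.06,0.06,0.17,0.0
-0.0008,0.0167,0.0024,0.06,0.06,0.17,0.0
t 3.25 p [ 0.5204 -0.0661  0.1476] x [0.96  0.281 0.011] y [ 0.011  0.002 -1.   ] z [-0.281  0.96  -0.001] q [-0.227 -0.022  1.813  0.004  1.34  -2.084] F [-0.9  0.5 -0.2] open 0.0459
[[275.8  93.1]
 [307.1  93.1]]
[[276.6 232.2]
 [304.5 232.2]]
[[235.7 239.3]
 [343.4 239.3]]
95 286 309
130 283 310
200 283 309
225 283 308
```

The apparent mismatch came from the arm still settling. After allowing for that, the prediction (~295) agrees with the observed 296. I descend.

>>> {"method": "carry_out", "body": {
  "motion": [-0.001,0.022,0.003,0,0,0.3,0,-0.001,0.022,0.003,0,0,0.2,0,0,0.02,0.001,0,0,0.1,0,0,0.005,0,0,0,0,0,0,0,0,0,0,0,0]
}}

```text
t: 3.75
tool_pos: [0.5178, -0.0604, 0.078]
orientation: [-1.561, -0.222, 0.219]
force: [-0.8, 0.4, 0.3]
opening: 0.0462
```

```bash
python3 pick.py .036 .02; python3 - <<'E'
from plan import *
shows()
m=imaging.camera_model("wrist");im=imaging.read_camera("wrist"); shows()
yaw=.285; x=np.array([np.cos(yaw),np.sin(yaw),0]); y=np.array([-x[1],x[0],0]); C=np.array([.612,-.0325,0])
for a in (-.186,-.082):
    print(proj(m,[C+a*x+b*y+np.array([0,0,.049]) for b in(-.011,.011)]).round(1))
cv2.imwrite("pics/w3.png",im)
E
```

```text
t 3.75 p [ 0.5178 -0.0604  0.078 ] x [0.961 0.277 0.002] y [ 0.002 -0.001 -1.   ] z [-0.277  0.961 -0.001] q [-2.140e-01  5.600e-02  1.870e+00 -1.000e-03  1.214e+00 -2.065e+00] F [-0.8  0.4  0.3] open 0.0462
rows 3
-0.0006,0.014,0.0001,0.03,-0.09,0.03,0.0
-0.0006,0.014,0.0001,0.03,-0.09,0.03,0.0
-0.0006,0.014,0.0001,0.03,-0.09,0.03,0.0
t 3.75 p [ 0.5178 -0.0604  0.078 ] x [0.961 0.277 0.002] y [ 0.002 -0.001 -1.   ] z [-0.277  0.961 -0.001] q [-2.140e-01  5.600e-02  1.870e+00 -1.000e-03  1.214e+00 -2.065e+00] F [-0.8  0.4  0.3] open 0.0462
t 3.8 p [ 0.5179 -0.0605  0.0784] x [0.961 0.277 0.002] y [ 0.002 -0.001 -1.   ] z [-0.277  0.961 -0.002] q [-2.140e-01  5.500e-02  1.870e+00 -1.000e-03  1.214e+00 -2.065e+00] F [ 0.2 -0.2 -0.1] open 0.0464
[[259.7  87.3]
 [303.4  87. ]]
[[263.9 275. ]
 [301.3 274.9]]
```

View pics/w3.png

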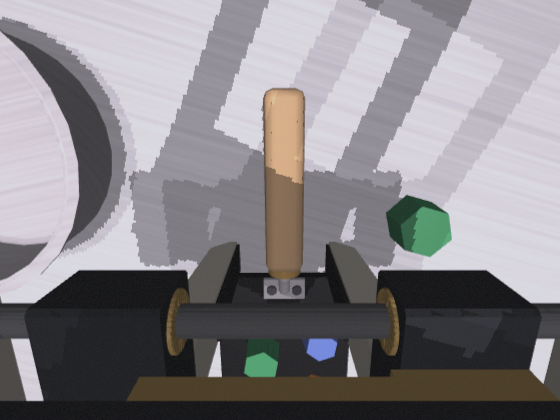

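The handle sits centred (264–304), within 1 mm of the model. I descend to grip height and close.

>>> {"method": "carry_out", "body": {
  "motion": [-0.001,0.016,0,0,0,0,0,-0.001,0.015,0,0,0,0,0,0,0.011,0,0,0,0,0,0,0.001,0,0,0,0,0,0,0,0,0,0,0,-1],
  "squeeze": 60
}}

```text
t: 4.3
tool_pos: [0.5199, -0.0613, 0.0388]
orientation: [-1.563, -0.228, 0.213]
force: [0.7, -0.2, 0.1]
opening: 0.0419
```

>>> {"method": "carry_out", "body": {
  "motion": [0,0,0,0,0,0,-1,0,0,0,0,0,0,-1,0,0,0,0,0,0,-1,0,0,0,0,0,0,-1,0,0,0,0,0,0,-1]
}}

```text
t: 4.8
tool_pos: [0.5208, -0.0614, 0.0402]
orientation: [-1.564, -0.229, 0.212]
force: [0.0, 0.0, -2.6]
opening: 0.0214
```

```bash
python3 pick.py .036 .02
```

```text
t 4.8 p [ 0.5208 -0.0614  0.0402] x [0.961 0.277 0.01 ] y [ 0.012 -0.003 -1.   ] z [-0.277  0.961 -0.006] q [-0.215  0.109  1.891 -0.     1.129 -2.067] F [ 0.   0.  -2.6] open 0.0214
rows 1
-0.0044,0.0042,0.0021,0.34,-0.23,0.6,0.0
```

>>> {"method": "carry_out", "body": {
  "motion": [0,-0.004,0,0,0,0,-1,0,-0.008,0,0,0,0,-1,0,-0.01,0,0,0,0,-1,0,-0.008,0,0,0,0,-1,0,-0.003,0,0,0,0,-1]
}}

```text
t: 5.3
tool_pos: [0.5191, -0.0612, 0.0751]
orientation: [-1.563, -0.227, 0.214]
force: [-0.5, -0.4, -2.2]
opening: 0.0216
```

```bash
python3 - <<'E'
from plan import *
im=imaging.read_camera("side");cv2.imwrite("pics/s1.png",cv2.resize(im[180:390,180:460],None,fx=2.5,fy=2.5))
shows()
E
```

```text
t 5.35 p [ 0.5194 -0.0612  0.0754] x [0.961 0.277 0.008] y [ 0.01  -0.003 -1.   ] z [-0.277  0.961 -0.005] q [-2.150e-01  5.600e-02  1.875e+00 -1.000e-03  1.201e+00 -2.067e+00] F [ 1.3 -0.3 -2.3] open 0.0216
```

View pics/s1.png

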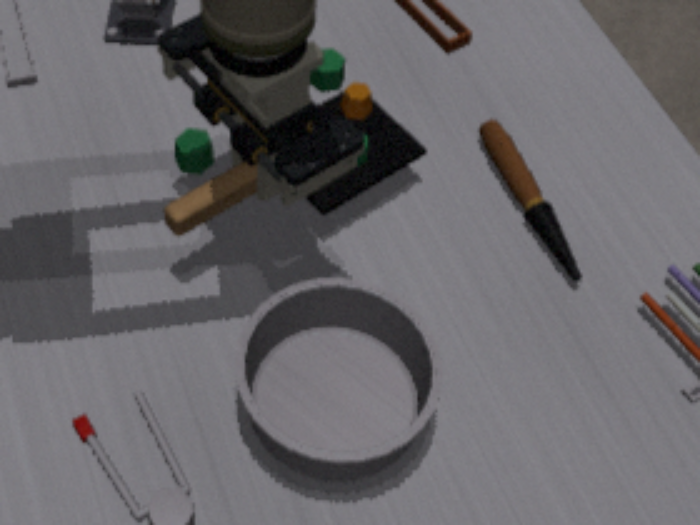

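```bash
cat >> plan.py <<'E'
def ramp(p0,R0,p1,R1,n,g=-1,r=4):
    wt=np.minimum(1,np.minimum(np.arange(1,n+1),np.arange(n,0,-1))/r); wt=wt/wt.sum(); c=np.r_[0,np.cumsum(wt)]
    w=R.from_matrix(R0.T@R1).as_rotvec(); p1=np.array(p1)
    for i in range(n):
        Ri=R0@R.from_rotvec(w*c[i]).as_matrix()
        print(*np.round(Ri.T@(p1-p0)*wt[i],4),*np.round(np.degrees(w*wt[i]),2),g,sep=", ",end=",\n" if (i+1)%5 else "\n\n")
def padrot(yaw,pitch=0,ref=None):
    # paddle heading yaw, nose-down pitch
    Rm=(R.from_euler("z",yaw)*R.from_euler("y",pitch)).as_matrix()
    return orient(-Rm[:,2],Rm[:,1],ref)
E
python3 - <<'E'
from plan import *
s,p,A=cur()
T=padrot(.285,0,A); p1=p+[0,0,.09]
ramp(p,A,p1,T,10)
T2=padrot(np.radians(-26),0,T)
ramp(p1,T,[.3895,-.187,.19],T2,20)
E
```

```text
0.0, -0.0032, -0.0, 0.01, -0.01, 0.02, -1,
0.0001, -0.0064, -0.0, 0.02, -0.02, 0.03, -1,
0.0001, -0.0096, -0.0, 0.03, -0.02, 0.05, -1,
0.0001, -0.0129, -0.0001, 0.04, -0.03, 0.07, -1,
0.0001, -0.0129, -0.0, 0.04, -0.03, 0.07, -1

0.0001, -0.0129, -0.0, 0.04, -0.03, 0.07, -1,
0.0, -0.0129, -0.0, 0.04, -0.03, 0.07, -1,
0.0, -0.0096, -0.0, 0.03, -0.02, 0.05, -1,
0.0, -0.0064, -0.0, 0.02, -0.02, 0.03, -1,
0.0, -0.0032, -0.0, 0.01, -0.01, 0.02, -1

-0.0024, -0.0004, -0.0012, 0.0, 0.62, 0.0, -1,
-0.0047, -0.0007, -0.0025, 0.0, 1.24, 0.0, -1,
-0.0069, -0.0011, -0.0039, 0.0, 1.87, 0.0, -1,
-0.0091, -0.0014, -0.0056, 0.0, 2.49, 0.0, -1,
-0.0088, -0.0014, -0.0059, 0.0, 2.49, 0.0, -1

-0.0086, -0.0014, -0.0063, 0.0, 2.49, 0.0, -1,
-0.0083, -0.0014, -0.0067, 0.0, 2.49, 0.0, -1,
-0.008, -0.0014, -0.007, 0.0, 2.49, 0.0, -1,
-0.0077, -0.0014, -0.0074, 0.0, 2.49, 0.0, -1,
-0.0073, -0.0014, -0.0077, 0.0, 2.49, 0.0, -1

-0.007, -0.0014, -0.008, 0.0, 2.49, 0.0, -1,
-0.0066, -0.0014, -0.0083, 0.0, 2.49, 0.0, -1,
-0.0063, -0.0014, -0.0086, 0.0, 2.49, 0.0, -1,
-0.0059, -0.0014, -0.0089, 0.0, 2.49, 0.0, -1,
-0.0055, -0.0014, -0.0091, 0.0, 2.49, 0.0, -1

-0.0051, -0.0014, -0.0093, 0.0, 2.49, 0.0, -1,
-0.0047, -0.0014, -0.0095, 0.0, 2.49, 0.0, -1,
-0.0032, -0.0011, -0.0073, 0.0, 1.87, 0.0, -1,
-0.002, -0.0007, -0.0049, 0.0, 1.24, 0.0, -1,
-0.0009, -0.0004, -0.0025, 0.0, 0.62, 0.0, -1
```

>>> {"method": "carry_out", "body": {
  "motion": [0,-0.004,0,0,0,0,-1,0,-0.008,0,0,0,0,-1,0,-0.012,0,0,0,0,-1,0,-0.014,0,0,0,0,-1,0,-0.014,0,0,0,0.1,-1]
}}

```text
t: 5.85
tool_pos: [0.5171, -0.0607, 0.1293]
orientation: [-1.562, -0.223, 0.218]
force: [0.2, -0.1, -3.4]
opening: 0.0216
```

>>> {"method": "carry_out", "body": {
  "motion": [0,-0.014,0,0,0,0.1,-1,0,-0.013,0,0,0,0.1,-1,0,-0.01,0,0,0,0,-1,0,-0.006,0,0,0,0,-1,0,-0.002,0,0,0,0,-1]
}}

```text
t: 6.35
tool_pos: [0.5189, -0.061, 0.1828]
orientation: [-1.565, -0.226, 0.216]
force: [-0.5, -0.4, -2.3]
opening: 0.0216
```

```bash
python3 - <<'E'
from plan import *
im=imaging.read_camera("top");cv2.imwrite("pics/t1.png",cv2.resize(im[120:330,180:460],None,fx=2.5,fy=2.5))
shows()
E
```

```text
t 6.4 p [ 0.5189 -0.061   0.1828] x [0.961 0.277 0.005] y [ 0.007 -0.005 -1.   ] z [-0.277  0.961 -0.006] q [-0.213 -0.055  1.779 -0.003  1.41  -2.064] F [ 0.5 -0.3 -2.7] open 0.0216
```

View pics/t1.png

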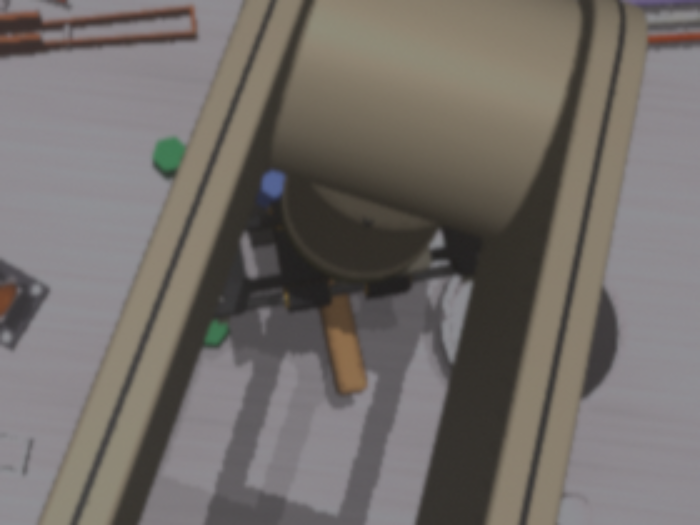

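>>> {"method": "carry_out", "body": {
  "motion": [-0.0025,0,-0.0012,0,0.6,0,-1,-0.005,-0.001,-0.0025,0,1.2,0,-1,-0.007,-0.001,-0.004,0,1.9,0,-1,-0.009,-0.001,-0.0055,0,2.5,0,-1,-0.009,-0.001,-0.006,0,2.5,0,-1]
}}

```text
t: 6.9
tool_pos: [0.4879, -0.0878, 0.184]
orientation: [-1.572, -0.094, 0.092]
force: [0.3, -0.2, -2.0]
opening: 0.0218
```

>>> {"method": "carry_out", "body": {
  "motion": [-0.009,-0.001,-0.0065,0,2.5,0,-1,-0.0085,-0.001,-0.007,0,2.5,0,-1,-0.008,-0.001,-0.007,0,2.5,0,-1,-0.008,0,-0.0075,0,2.5,0,-1,-0.0075,0,-0.008,0,2.5,0,-1]
}}

```text
t: 7.4
tool_pos: [0.4433, -0.1288, 0.1875]
orientation: [-1.572, 0.094, -0.097]
force: [0.0, -0.4, -2.1]
opening: 0.0213
```

```bash
python3 - <<'E'
from plan import *
s,p,A=cur(); shows()
T2=padrot(np.radians(-26),0,A)
ramp(p,A,[.3895,-.187,.19],T2,10)
E
```

```text
t 7.4 p [ 0.4433 -0.1288  0.1875] x [ 0.993 -0.121  0.002] y [ 0.002 -0.004 -1.   ] z [ 0.121  0.993 -0.004] q [-0.392 -0.227  1.926 -0.003  1.44  -1.841] F [ 0.  -0.4 -2.1] open 0.0213
-0.0017, -0.0001, -0.0023, 0.01, 0.68, 0.01, -1,
-0.0033, -0.0002, -0.0046, 0.01, 1.36, 0.01, -1,
-0.0047, -0.0003, -0.0071, 0.02, 2.04, 0.02, -1,
-0.006, -0.0003, -0.0096, 0.03, 2.72, 0.02, -1,
-0.0055, -0.0003, -0.0099, 0.03, 2.72, 0.02, -1

-0.005, -0.0003, -0.0102, 0.03, 2.72, 0.02, -1,
-0.0045, -0.0003, -0.0104, 0.03, 2.72, 0.02, -1,
-0.003, -0.0003, -0.0079, 0.02, 2.04, 0.02, -1,
-0.0018, -0.0002, -0.0054, 0.01, 1.36, 0.01, -1,
-0.0008, -0.0001, -0.0027, 0.01, 0.68, 0.01, -1
```

>>> {"method": "carry_out", "body": {
  "motion": [-0.0065,0,-0.009,0,2.5,0,-1,-0.006,0,-0.009,0,2.5,0,-1,-0.0055,0,-0.0095,0,2.5,0,-1,-0.005,0,-0.01,0,2.5,0,-1,-0.005,0,-0.01,0,2.5,0,-1]
}}

```text
t: 7.9
tool_pos: [0.4022, -0.1728, 0.1877]
orientation: [-1.556, 0.28, -0.284]
force: [0.1, -0.3, -3.2]
opening: 0.0216
```

>>> {"method": "carry_out", "body": {
  "motion": [-0.0035,0,-0.007,0,2,0,-1,-0.0025,0,-0.005,0,1.5,0,-1,-0.001,0,-0.003,0,1,0,-1,0,0,-0.001,0,0.3,0,-1,0,0,0,0,0,0,-1]
}}

```text
t: 8.4
tool_pos: [0.3877, -0.1871, 0.1878]
orientation: [-1.545, 0.354, -0.359]
force: [-0.6, -0.9, -3.6]
opening: 0.0217
```

```bash
python3 - <<'E'
from plan import *
s,p,A=cur(); shows()
for c in("side","top"):
    im=imaging.read_camera(c);cv2.imwrite(f"pics/{c}2.png",cv2.resize(im[180:390,180:460] if c=="side" else im[120:330,240:520],None,fx=2.5,fy=2.5))
shows()
x=np.cross
h=A[:,0];up=-A[:,1];E=p+.155*h-.032*up; print("edge",E, np.degrees(np.arctan2(h[1],h[0])))
E
```

```text
t 8.4 p [ 0.3877 -0.1871  0.1878] x [ 0.898 -0.439  0.004] y [ 0.002 -0.004 -1.   ] z [ 0.439  0.898 -0.003] q [-5.670e-01 -3.240e-01  2.004e+00 -2.000e-03  1.457e+00 -1.683e+00] F [-0.6 -0.9 -3.6] open 0.0217
t 8.5 p [ 0.3878 -0.1869  0.1877] x [ 0.899 -0.439  0.004] y [ 0.002 -0.004 -1.   ] z [ 0.439  0.899 -0.003] q [-5.670e-01 -3.230e-01  2.004e+00 -2.000e-03  1.457e+00 -1.683e+00] F [-0.6  0.3 -2.6] open 0.0218
edge [ 0.52700683 -0.25535291  0.15641589] -26.060433274675503
```

View pics/side2.png

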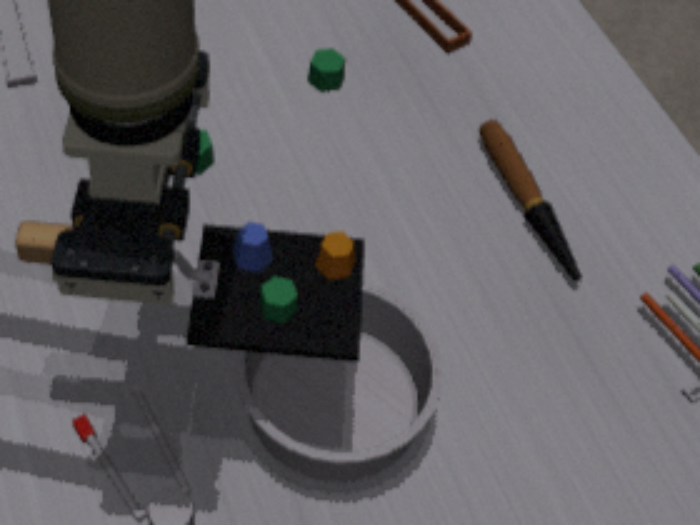

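View pics/top2.png

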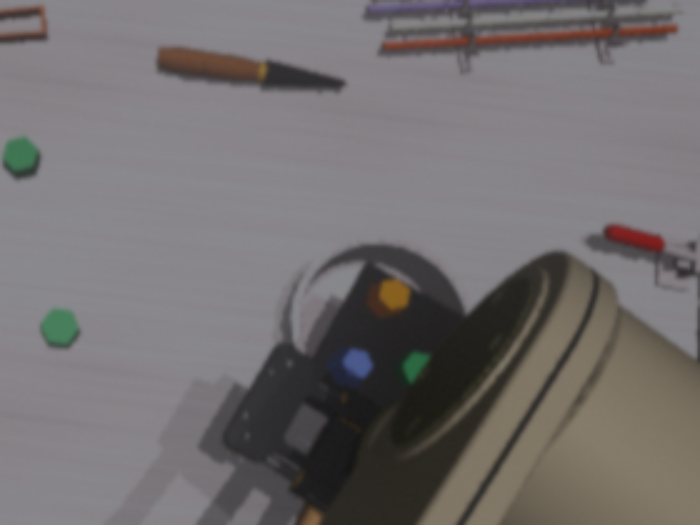

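```bash
python3 - <<'E'
from plan import *
s,p,A=cur(); m=imaging.camera_model("side")
for dr in (-4,0,4,8):
    Q=A@R.from_euler("z",dr,degrees=True).as_matrix()
    h=Q[:,0];up=-Q[:,1];y=np.cross(up,h)
    print(dr,up.round(3),[(((proj(m,[p+a*h+b*y-.032*up])-[180,180])*2.5).round(0).tolist()) for a in(.155,.035) for b in(.05,-.05)])
E
```

```text
-4 [-0.065  0.035  0.997] [[[367.0, 231.0]], [[360.0, 349.0]], [[205.0, 223.0]], [[186.0, 339.0]]]
0 [-0.002  0.004  1.   ] [[[363.0, 239.0]], [[357.0, 357.0]], [[202.0, 224.0]], [[183.0, 340.0]]]
4 [ 0.06  -0.027  0.998] [[[359.0, 247.0]], [[352.0, 365.0]], [[199.0, 226.0]], [[180.0, 342.0]]]
8 [ 0.123 -0.057  0.991] [[[353.0, 255.0]], [[346.0, 373.0]], [[196.0, 227.0]], [[177.0, 343.0]]]
```

```bash
cat > tip.py <<'E'
from plan import *
import sys
s,p,A=cur(); shows()
h=np.array([.899,-.439,0]);h/=np.linalg.norm(h); z=np.array([0,0,1.])
yaw=np.arctan2(h[1],h[0]); C=np.array([.518,-.2495,0])
hh=A[:,0];E=p+.155*hh+.032*A[:,1]; print("edge rel bowl along h",(E-C)@h,"lat",(E-C)@np.cross(z,h),"z",E[2],"tilt",np.degrees(np.arcsin(-hh[2])))
th,n,ez,r=float(sys.argv[1])*np.pi/180,int(sys.argv[2]),float(sys.argv[3]),int(sys.argv[4])
E=C-.025*h+[0,0,ez]
P=E-.155*(np.cos(th)*h-np.sin(th)*z)+.032*(np.sin(th)*h+np.cos(th)*z)
ramp(p,A,P,padrot(yaw,th,A),n,r=r)
E
python3 tip.py 10 10 .085 3
```

```text
t 8.5 p [ 0.3878 -0.1869  0.1877] x [ 0.899 -0.439  0.004] y [ 0.002 -0.004 -1.   ] z [ 0.439  0.899 -0.003] q [-5.670e-01 -3.230e-01  2.004e+00 -2.000e-03  1.457e+00 -1.683e+00] F [-0.6  0.3 -2.6] open 0.0218
edge rel bowl along h 0.010647650560007877 lat -0.0009750814596368648 z 0.15632218006396675 tilt -0.2193731426446524
-0.0012, 0.0018, 0.0, 0.01, -0.0, 0.43, -1,
-0.0023, 0.0037, 0.0001, 0.01, -0.0, 0.85, -1,
-0.0033, 0.0056, 0.0001, 0.02, -0.0, 1.28, -1,
-0.0032, 0.0057, 0.0001, 0.02, -0.0, 1.28, -1,
-0.0031, 0.0057, 0.0001, 0.02, -0.0, 1.28, -1

-0.003, 0.0058, 0.0001, 0.02, -0.0, 1.28, -1,
-0.0028, 0.0059, 0.0001, 0.02, -0.0, 1.28, -1,
-0.0027, 0.0059, 0.0001, 0.02, -0.0, 1.28, -1,
-0.0017, 0.004, 0.0001, 0.01, -0.0, 0.85, -1,
-0.0008, 0.002, 0.0, 0.01, -0.0, 0.43, -1
```

>>> {"method": "carry_out", "body": {
  "motion": [-0.001,0.002,0,0,0,0.4,-1,-0.0025,0.004,0,0,0,0.9,-1,-0.0033,0.006,0,0,0,1.2,-1,-0.0033,0.006,0,0,0,1.2,-1,-0.0032,0.006,0,0,0,1.2,-1]
}}

```text
t: 9.0
tool_pos: [0.3751, -0.1799, 0.163]
orientation: [-1.524, 0.421, -0.286]
force: [0.4, -0.4, -3.1]
opening: 0.0219
```

>>> {"method": "carry_out", "body": {
  "motion": [-0.003,0.006,0,0,0,1.2,-1,-0.003,0.006,0,0,0,1.2,-1,-0.003,0.006,0,0,0,1.2,-1,-0.002,0.004,0,0,0,0.8,-1,-0.001,0.002,0,0,0,0.4,-1]
}}

```text
t: 9.5
tool_pos: [0.3596, -0.1723, 0.1369]
orientation: [-1.498, 0.492, -0.212]
force: [-0.0, 0.0, -2.7]
opening: 0.0216
```

```bash
python3 tip.py 32 15 .08 3
```

```text
t 9.5 p [ 0.3596 -0.1723  0.1369] x [ 0.885 -0.43  -0.181] y [-0.164  0.077 -0.983] z [ 0.437  0.9   -0.002] q [-0.557 -0.167  1.981 -0.021  1.51  -1.672] F [-0.   0.  -2.7] open 0.0216
edge rel bowl along h -0.029531682921578487 lat 4.7329106394765184e-05 z 0.07737367101706052 tilt 10.441607074021212
0.0007, -0.0015, -0.0, 0.0, 0.0, 0.55, -1,
0.0013, -0.003, -0.0, 0.01, 0.0, 1.11, -1,
0.0019, -0.0045, -0.0, 0.01, 0.01, 1.66, -1,
0.0018, -0.0046, -0.0, 0.01, 0.01, 1.66, -1,
0.0016, -0.0046, 0.0, 0.01, 0.01, 1.66, -1

0.0015, -0.0047, 0.0, 0.01, 0.01, 1.66, -1,
0.0014, -0.0047, 0.0, 0.01, 0.01, 1.66, -1,
0.0012, -0.0048, 0.0, 0.01, 0.01, 1.66, -1,
0.0011, -0.0048, 0.0, 0.01, 0.01, 1.66, -1,
0.001, -0.0048, 0.0, 0.01, 0.01, 1.66, -1

0.0008, -0.0048, 0.0, 0.01, 0.01, 1.66, -1,
0.0007, -0.0049, 0.0, 0.01, 0.01, 1.66, -1,
0.0005, -0.0049, 0.0, 0.01, 0.01, 1.66, -1,
0.0003, -0.0033, 0.0, 0.01, 0.0, 1.11, -1,
0.0001, -0.0016, 0.0, 0.0, 0.0, 0.55, -1
```

>>> {"method": "carry_out", "body": {
  "motion": [0.001,-0.003,0,0,0,0.6,-1,0.001,-0.004,0,0,0,1.1,-1,0.002,-0.005,0,0,0,1.6,-1,0.002,-0.005,0,0,0,1.6,-1,0.002,-0.005,0,0,0,1.6,-1]
}}

```text
t: 10.0
tool_pos: [0.3723, -0.1785, 0.159]
orientation: [-1.464, 0.578, -0.119]
force: [0.3, 0.6, -3.8]
opening: 0.0215
```

>>> {"method": "carry_out", "body": {
  "motion": [0.0015,-0.005,0,0,0,1.6,-1,0.0015,-0.005,0,0,0,1.6,-1,0.001,-0.005,0,0,0,1.6,-1,0.001,-0.005,0,0,0,1.6,-1,0.001,-0.005,0,0,0,1.6,-1]
}}

```text
t: 10.5
tool_pos: [0.3896, -0.1871, 0.1851]
orientation: [-1.42, 0.68, -0.009]
force: [-0.4, -0.7, -1.6]
opening: 0.0216
```

```bash
python3 tip.py 32 5 .08 3;python3 - <<'E'
from plan import *
for c in("side",):
    im=imaging.read_camera(c);cv2.imwrite(f"pics/{c}3.png",cv2.resize(im[180:390,180:460] if c=="side" else im[120:330,240:520],None,fx=2.5,fy=2.5))
E
```

```text
t 10.5 p [ 0.3896 -0.1871  0.1851] x [ 0.813 -0.396 -0.427] y [-0.385  0.184 -0.904] z [ 0.437  0.899 -0.003] q [-0.535  0.147  1.631 -0.039  1.803 -1.653] F [-0.4 -0.7 -1.6] open 0.0216
edge rel bowl along h -0.016218583532014243 lat -0.0003492642199854162 z 0.08999349489032721 tilt 25.26437201417648
0.0001, -0.0006, 0.0, 0.02, 0.0, 0.75, -1,
0.0002, -0.0012, 0.0001, 0.05, 0.0, 1.5, -1,
0.0003, -0.0017, 0.0001, 0.07, 0.0, 2.25, -1,
0.0002, -0.0012, 0.0001, 0.05, 0.0, 1.5, -1,
0.0001, -0.0006, 0.0, 0.02, 0.0, 0.75, -1
```

View pics/side3.png

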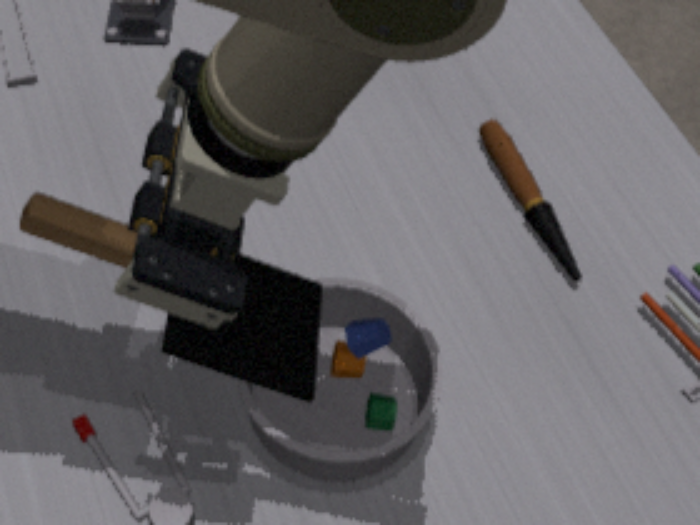

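All three offcuts are in the bowl, at about (368,335), (347,358) and (381,411) in the crop. I level the paddle and carry it back.

>>> {"method": "carry_out", "body": {
  "motion": [0,-0.002,0,0,0,-3,-1,0,-0.002,0,0,0,-5,-1,0,-0.002,0,0,0,-6,-1,0,0,0,0,0,-6,-1,0,0,0,0,0,-5,-1]
}}

```text
t: 11.05
tool_pos: [0.3967, -0.191, 0.1932]
orientation: [-1.548, 0.347, -0.363]
force: [0.2, -0.3, -1.6]
opening: 0.0217
```

```bash
cat > back.py <<'E'
from plan import *
import sys
s,p,A=cur(); shows()
T=R.from_rotvec([-1.564,-.229,.212]).as_matrix()
ramp(p,A,[.5208,-.0614,float(sys.argv[1])],T,int(sys.argv[2]),r=3)
E
python3 back.py .18 10
```

```text
t 11.05 p [ 0.3967 -0.191   0.1932] x [ 0.899 -0.437  0.011] y [ 0.009 -0.009 -1.   ] z [ 0.437  0.899 -0.004] q [-0.563 -0.305  1.979 -0.003  1.455 -1.681] F [ 0.2 -0.3 -1.6] open 0.0217
0.0023, 0.0005, 0.0071, 0.01, -1.75, -0.01, -1,
0.005, 0.0011, 0.0141, 0.03, -3.5, -0.01, -1,
0.0088, 0.0017, 0.0206, 0.04, -5.25, -0.02, -1,
0.0106, 0.0017, 0.0198, 0.04, -5.25, -0.02, -1,
0.0124, 0.0017, 0.0187, 0.04, -5.25, -0.02, -1

0.014, 0.0017, 0.0175, 0.04, -5.25, -0.02, -1,
0.0156, 0.0017, 0.0161, 0.04, -5.25, -0.02, -1,
0.017, 0.0017, 0.0146, 0.04, -5.25, -0.02, -1,
0.0122, 0.0012, 0.0087, 0.03, -3.5, -0.01, -1,
0.0063, 0.0006, 0.004, 0.01, -1.75, -0.01, -1
```

>>> {"method": "carry_out", "body": {
  "motion": [0.003,0.001,0.008,0,-2,0,-1,0.006,0.001,0.015,0,-4,0,-1,0.009,0.002,0.021,0,-5.3,0,-1,0.011,0.002,0.02,0,-5.3,0,-1,0.013,0.002,0.019,0,-5.3,0,-1]
}}

```text
t: 11.55
tool_pos: [0.464, -0.1225, 0.189]
orientation: [-1.581, 0.036, -0.052]
force: [0.1, -0.8, -2.2]
opening: 0.0217
```

>>> {"method": "carry_out", "body": {
  "motion": [0.014,0.002,0.018,0,-5.3,0,-1,0.016,0.002,0.016,0,-5.3,0,-1,0.017,0.002,0.014,0,-5.3,0,-1,0.012,0.001,0.008,0,-3,0,-1,0.005,0,0.003,0,-1,0,-1]
}}

```text
t: 12.05
tool_pos: [0.5298, -0.051, 0.1811]
orientation: [-1.565, -0.249, 0.251]
force: [-0.7, 0.8, -2.0]
opening: 0.0215
```

```bash
python3 back.py .06 10
```

```text
t 12.05 p [ 0.5298 -0.051   0.1811] x [ 0.95   0.313 -0.003] y [-0.    -0.009 -1.   ] z [-0.313  0.95  -0.008] q [-0.186 -0.02   1.748 -0.009  1.412 -2.074] F [-0.7  0.8 -2. ] open 0.0215
-0.0005, 0.0051, -0.0003, 0.01, 0.09, -0.03, -1,
-0.001, 0.0101, -0.0005, 0.01, 0.18, -0.06, -1,
-0.0015, 0.0152, -0.0008, 0.02, 0.27, -0.09, -1,
-0.0015, 0.0151, -0.0008, 0.02, 0.27, -0.09, -1,
-0.0015, 0.0151, -0.0008, 0.02, 0.27, -0.09, -1

-0.0015, 0.0151, -0.0008, 0.02, 0.27, -0.09, -1,
-0.0015, 0.0151, -0.0008, 0.02, 0.27, -0.09, -1,
-0.0016, 0.0151, -0.0008, 0.02, 0.27, -0.09, -1,
-0.0011, 0.0101, -0.0006, 0.01, 0.18, -0.06, -1,
-0.0005, 0.005, -0.0003, 0.01, 0.09, -0.03, -1
```

>>> {"method": "carry_out", "body": {
  "motion": [-0.001,0.008,-0.001,0,0.3,0,-1,-0.001,0.014,-0.001,0,0.3,0,-1,-0.002,0.018,-0.001,0,0.3,-0.1,-1,-0.002,0.018,-0.001,0,0.3,-0.1,-1,-0.002,0.016,-0.001,0,0.3,-0.1,-1]
}}

```text
t: 12.55
tool_pos: [0.5243, -0.0606, 0.1034]
orientation: [-1.568, -0.228, 0.223]
force: [-0.7, -0.8, -1.8]
opening: 0.0217
```

>>> {"method": "carry_out", "body": {
  "motion": [-0.001,0.014,-0.001,0,0.2,-0.1,-1,-0.001,0.01,-0.001,0,0.2,-0.1,-1,-0.001,0.008,-0.001,0,0.2,-0.1,-1,0,0.003,0,0,0,0,-1,0,0,0,0,0,0,-1]
}}

```text
t: 13.05
tool_pos: [0.5165, -0.0672, 0.0604]
orientation: [-1.566, -0.21, 0.211]
force: [0.5, -1.4, -2.2]
opening: 0.0214
```

```bash
python3 back.py .042 5
```

```text
t 13.05 p [ 0.5165 -0.0672  0.0604] x [ 0.964  0.265 -0.002] y [-0.    -0.006 -1.   ] z [-0.265  0.964 -0.005] q [-0.224  0.08   1.88  -0.006  1.18  -2.06 ] F [ 0.5 -1.4 -2.2] open 0.0214
0.0006, 0.002, 0.0005, -0.0, -0.08, -0.07, -1,
0.0013, 0.0041, 0.001, -0.01, -0.17, -0.15, -1,
0.0019, 0.0061, 0.0015, -0.01, -0.25, -0.22, -1,
0.0012, 0.0041, 0.001, -0.01, -0.17, -0.15, -1,
0.0006, 0.002, 0.0005, -0.0, -0.08, -0.07, -1
```

>>> {"method": "carry_out", "body": {
  "motion": [0,0.003,0,0,0,-0.2,-1,0,0.005,0,0,0,-0.3,-1,0,0.005,0,0,0,-0.2,-1,0,0.003,0,0,0,0,-1,0,0.001,0,0,0,0,-1]
}}

```text
t: 13.55
tool_pos: [0.5187, -0.0675, 0.0444]
orientation: [-1.566, -0.223, 0.198]
force: [0.3, -0.2, -2.5]
opening: 0.0219
```

```bash
python3 back.py .041 5
```

```text
t 13.55 p [ 0.5187 -0.0675  0.0444] x [0.964 0.265 0.015] y [ 0.017 -0.003 -1.   ] z [-0.265  0.964 -0.007] q [-2.280e-01  9.400e-02  1.898e+00  1.000e-03  1.132e+00 -2.067e+00] F [ 0.3 -0.2 -2.5] open 0.0219
0.0004, 0.0004, 0.0006, 0.01, -0.08, 0.03, -1,
0.0008, 0.0007, 0.0012, 0.02, -0.16, 0.07, -1,
0.0012, 0.0011, 0.0018, 0.03, -0.24, 0.1, -1,
0.0008, 0.0007, 0.0012, 0.02, -0.16, 0.07, -1,
0.0004, 0.0004, 0.0006, 0.01, -0.08, 0.03, -1
```

>>> {"method": "carry_out", "body": {
  "motion": [0,0.002,0,0,0,0.1,-1,0,0.002,0,0,0,0.1,-1,0,0.001,0,0,0,0,-1,0,0.001,0,0,0,0,-1,0,0,0,0,0,0,-1]
}}

```text
t: 14.05
tool_pos: [0.5204, -0.0676, 0.0402]
orientation: [-1.567, -0.223, 0.199]
force: [0.3, -0.0, -1.8]
opening: 0.0218
```

```bash
python3 back.py .041 5|head -1
```

```text
t 14.05 p [ 0.5204 -0.0676  0.0402] x [0.964 0.265 0.014] y [ 0.016 -0.004 -1.   ] z [-0.265  0.964 -0.008] q [-2.260e-01  1.060e-01  1.894e+00 -1.000e-03  1.125e+00 -2.065e+00] F [ 0.3 -0.  -1.8] open 0.0218
```

>>> {"method": "carry_out", "body": {
  "motion": [0,0.001,0,0,0,0,-1,0,0.001,0,0,0,0,-1,0,0,0,0,0,0,-1,0,0,0,0,0,0,-1,0,0,0,0,0,0,-1]
}}

```text
t: 14.55
tool_pos: [0.5219, -0.0679, 0.04]
orientation: [-1.568, -0.225, 0.197]
force: [-0.5, -0.6, 0.6]
opening: 0.0215
```

```bash
python3 back.py .041 5|head -1
```

```text
t 14.55 p [ 0.5219 -0.0679  0.04  ] x [0.964 0.266 0.016] y [ 0.018 -0.005 -1.   ] z [-0.265  0.964 -0.01 ] q [-2.260e-01  1.080e-01  1.893e+00 -1.000e-03  1.122e+00 -2.066e+00] F [-0.5 -0.6  0.6] open 0.0215
```

Contact made: the weight has gone off the wrist. I open and rise.

>>> {"method": "carry_out", "body": {
  "motion": [0,0,0,0,0,0,0,0,0,0,0,0,0,0,0,0,0,0,0,0,0,0,0,0,0,0,0,0,0,-0.01,0,0,0,0,0]
}}

```text
t: 15.05
tool_pos: [0.5208, -0.0677, 0.0488]
orientation: [-1.567, -0.223, 0.199]
force: [0.3, -0.0, -0.0]
opening: 0.0465
```

>>> {"method": "carry_out", "body": {
  "motion": [0,-0.03,0,0,0,0,0,0,-0.045,0,0,0,0,0,0,-0.045,0,0,0,0,0,0,-0.045,0,0,0,0,0,0,-0.03,0,0,0,0,0]
}}

```text
t: 15.55
tool_pos: [0.5139, -0.066, 0.2491]
orientation: [-1.564, -0.217, 0.205]
force: [0.1, -0.1, 0.5]
opening: 0.0468
```

```bash
python3 - <<'E'
from plan import *
shows(); s,p,A=cur()
# vase grasp hover: use averaged vase fit
F=np.array([.487,.2045,.046]); az=1.16
a=np.array([np.cos(az)*np.cos(np.pi/6),np.sin(az)*np.cos(np.pi/6),.5])
N=F+.108*a; print("neck",N)
h=np.array([np.cos(az),np.sin(az),0]); jaw=np.cross([0,0,1],h)
T=orient([0,0,-1],jaw,A); print(T)
plan(p,A,[N[0],N[1],.24],T)
E
```

```text
t 15.55 p [ 0.5139 -0.066   0.2491] x [0.964 0.265 0.007] y [ 0.008 -0.002 -1.   ] z [-0.265  0.964 -0.005] q [-2.260e-01 -1.050e-01  1.705e+00 -1.000e-03  1.533e+00 -2.065e+00] F [ 0.1 -0.1  0.5] open 0.0468
neck [0.52435052 0.29024928 0.1       ]
[[ 0.39933953  0.         -0.91680311]
 [ 0.91680311  0.          0.39933953]
 [ 0.         -1.          0.        ]]
rows 8
0.0131,0.001,0.0426,0.05,-6.39,0.03,0.0
0.0177,0.0011,0.0409,0.05,-6.39,0.03,0.0
0.0222,0.0011,0.0386,0.05,-6.39,0.03,0.0
0.0263,0.0011,0.0359,0.05,-6.39,0.03,0.0
0.0301,0.0011,0.0328,0.05,-6.39,0.03,0.0
0.0336,0.0011,0.0292,0.05,-6.39,0.03,0.0
0.0367,0.0011,0.0253,0.05,-6.39,0.03,0.0
0.0392,0.0011,0.0211,0.05,-6.39,0.03,0.0
```

>>> {"method": "carry_out", "body": {
  "motion": [0.014,0,0.045,0,-6.6,0,0,0.019,0,0.043,0,-6.6,0,0,0.023,0,0.041,0,-6.6,0,0,0.028,0,0.038,0,-6.6,0,0,0.032,0,0.034,0,-6.6,0,0]
}}

```text
t: 16.05
tool_pos: [0.5237, 0.1697, 0.2628]
orientation: [-1.483, -0.686, 0.648]
force: [0.3, -0.3, 0.3]
opening: 0.0464
```

>>> {"method": "carry_out", "body": {
  "motion": [0.034,0,0.029,0,-6.4,0,0,0.034,0,0.024,0,-6,0,0,0.02,0,0.01,0,-4,0,0,0,0,0,0,0,0,0,0,0,0,0,0,0,0]
}}

```text
t: 16.55
tool_pos: [0.522, 0.2891, 0.2666]
orientation: [-1.396, -0.925, 0.883]
force: [1.0, -0.7, -0.5]
opening: 0.0464
```

```bash
cat > vv.py <<'E'
from fit import *
from plan import *
import sys
shows()
M["wrist"]=imaging.camera_model("wrist")
ims={c:imaging.read_camera(c) for c in("wrist","top","side")}
shows()
mk={}
for c in ("wrist","top"):
    r=models.outline_of(c,"vase")
    if r: mk[c]=r[0]["pixels"]; print(c,r[0]["confidence"],r[0]["pixel"],mk[c].sum())
def v3(img,m,p): vase(img,m,[p[0],p[1],.046,p[2]])
o2=out
for c in("top","side"):
    x,f=fit(v3,{c:out[c,"vase"][0]["pixels"]},[.487,.2045,1.16],[.008,.008,.1]); print("fixed z",c,x.round(4),round(f,3))
im=ims["wrist"]
i=np.zeros((420,560),np.uint8); v3(i,M["wrist"],[.487,.2045,1.16])
cs,_=cv2.findContours(i,cv2.RETR_EXTERNAL,cv2.CHAIN_APPROX_NONE); cv2.drawContours(im,cs,-1,(255,255,0),1)
if "wrist" in mk:
    cs,_=cv2.findContours(mk["wrist"].astype(np.uint8),cv2.RETR_EXTERNAL,cv2.CHAIN_APPROX_NONE); cv2.drawContours(im,cs,-1,(0,255,0),1)
cv2.imwrite("pics/wv1.png",im); cv2.imwrite("pics/tv1.png",ims["top"])
E
python3 vv.py
```

```text
t 16.55 p [0.522  0.2891 0.2666] x [0.399 0.917 0.01 ] y [ 0.032 -0.003 -0.999] z [-0.917  0.399 -0.031] q [ 0.429  0.085  1.485 -0.016  1.544 -2.302] F [ 1.  -0.7 -0.5] open 0.0464
t 16.7 p [0.5224 0.2878 0.2665] x [0.401 0.916 0.011] y [ 0.032 -0.003 -0.999] z [-0.916  0.401 -0.031] q [ 0.427  0.084  1.486 -0.016  1.543 -2.302] F [0.8 0.7 1.6] open 0.0464
wrist 0.77 [286.3, 152.1] 4289
top 0.74 [154.6, 225.8] 1065
fixed z top [0.4855 0.202  1.1689] 0.087
fixed z side [0.489  0.2055 1.1649] 0.117
```

View pics/wv1.png

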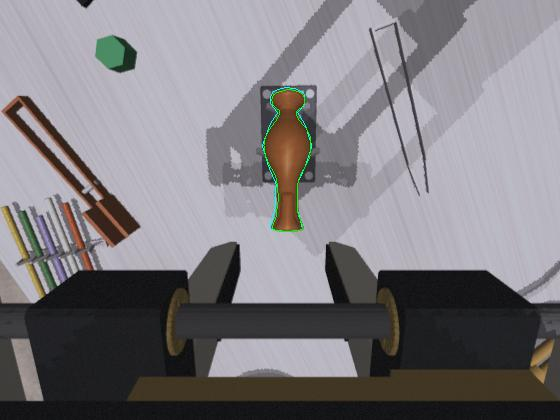

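View pics/tv1.png

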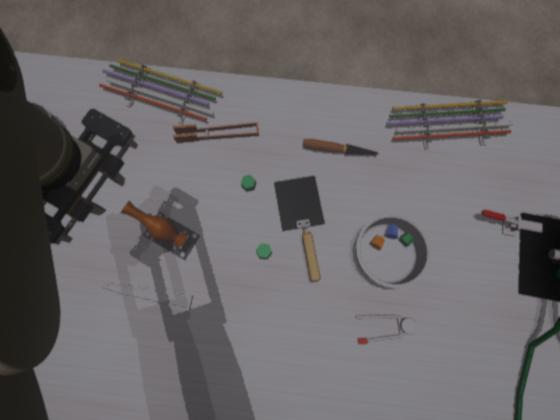

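```bash
cat > vg.py <<'E'
from plan import *
import sys
shows(); s,p,A=cur()
az=1.163; N=np.array([.5245,.2905,0])
h=np.array([np.cos(az),np.sin(az),0]); jaw=np.cross([0,0,1],h)
T=orient([0,0,-1],jaw,A)
ramp(p,A,[N[0],N[1],float(sys.argv[1])],T,int(sys.argv[2]),g=0,r=2)
E
python3 vg.py .14 5
```

```text
t 16.8 p [0.5225 0.2877 0.2663] x [0.401 0.916 0.011] y [ 0.032 -0.003 -0.999] z [-0.916  0.401 -0.03 ] q [ 0.427  0.084  1.486 -0.016  1.543 -2.302] F [-0.6  0.5 -0.1] open 0.0463
0.0003, 0.0158, 0.0004, 0.22, -0.03, 0.08, 0,
0.0006, 0.0316, 0.0007, 0.44, -0.07, 0.15, 0,
0.0006, 0.0316, 0.0004, 0.44, -0.07, 0.15, 0,
0.0007, 0.0316, 0.0002, 0.44, -0.07, 0.15, 0,
0.0004, 0.0158, -0.0, 0.22, -0.03, 0.08, 0
```

>>> {"method": "carry_out", "body": {
  "motion": [0,0.018,0,0.3,0,0,0,0,0.034,0,0.5,0,0.2,0,0,0.034,0,0.5,0,0.2,0,0,0.026,0,0.4,0,0,0,0,0.005,0,0,0,0,0]
}}

```text
t: 17.3
tool_pos: [0.5261, 0.2838, 0.1433]
orientation: [-1.377, -0.898, 0.89]
force: [-0.0, -1.6, -0.2]
opening: 0.0464
```

```bash
python3 vg.py .10 5; python3 vv.py | grep -v fixed
```

```text
t 17.3 p [0.5261 0.2838 0.1433] x [0.408 0.913 0.005] y [ 0.003  0.004 -1.   ] z [-0.913  0.408 -0.001] q [ 0.407  0.182  1.606  0.003  1.349 -2.315] F [-0.  -1.6 -0.2] open 0.0464
0.0007, 0.0054, 0.0005, 0.01, -0.09, 0.04, 0,
0.0013, 0.0108, 0.0011, 0.01, -0.17, 0.07, 0,
0.0013, 0.0108, 0.0011, 0.01, -0.17, 0.07, 0,
0.0014, 0.0108, 0.0011, 0.01, -0.17, 0.07, 0,
0.0007, 0.0054, 0.0005, 0.01, -0.09, 0.04, 0

t 17.3 p [0.5261 0.2838 0.1433] x [0.408 0.913 0.005] y [ 0.003  0.004 -1.   ] z [-0.913  0.408 -0.001] q [ 0.407  0.182  1.606  0.003  1.349 -2.315] F [-0.  -1.6 -0.2] open 0.0464
t 17.45 p [0.5283 0.2852 0.1484] x [0.407 0.913 0.01 ] y [ 0.009  0.007 -1.   ] z [-0.913  0.407 -0.005] q [ 0.408  0.178  1.6    0.003  1.352 -2.315] F [-0.1  0.3  0.6] open 0.0466
wrist 0.85 [291.4, 177.3] 10479
top 0.92 [159.0, 230.7] 818
```

View pics/wv1.png

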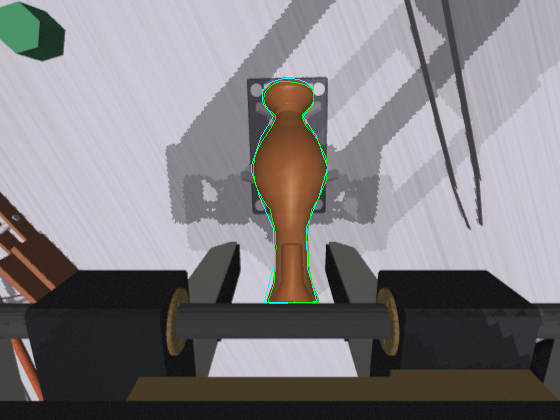

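The predicted vase outline lies on the real one, so the neck position is confirmed. I descend the last part.

```bash
python3 vg.py .10 5
```

```text
t 17.55 p [0.5296 0.2861 0.1506] x [0.406 0.914 0.013] y [ 0.013  0.008 -1.   ] z [-0.914  0.406 -0.008] q [ 0.409  0.177  1.598  0.003  1.352 -2.315] F [ 0.3 -0.1 -0.3] open 0.0468
0.0002, 0.0063, 0.0009, 0.06, -0.08, 0.09, 0,
0.0004, 0.0126, 0.0017, 0.12, -0.15, 0.18, 0,
0.0004, 0.0126, 0.0017, 0.12, -0.15, 0.18, 0,
0.0004, 0.0127, 0.0016, 0.12, -0.15, 0.18, 0,
0.0002, 0.0063, 0.0008, 0.06, -0.08, 0.09, 0
```

>>> {"method": "carry_out", "body": {
  "motion": [0,0.008,0.001,0.1,-0.1,0.1,0,0,0.014,0.002,0.1,-0.1,0.2,0,0,0.014,0.002,0.1,-0.1,0.2,0,0,0.012,0.001,0,0,0.1,0,0,0.004,0,0,0,0,0]
}}

```text
t: 18.05
tool_pos: [0.5267, 0.2906, 0.0993]
orientation: [-1.379, -0.91, 0.892]
force: [0.1, -0.3, -0.6]
opening: 0.0461
```

```bash
python3 vg.py .10 5
```

```text
t 18.05 p [0.5267 0.2906 0.0993] x [0.401 0.916 0.007] y [ 0.01   0.004 -1.   ] z [-0.916  0.401 -0.008] q [ 4.200e-01  2.290e-01  1.636e+00 -1.000e-03  1.265e+00 -2.309e+00] F [ 0.1 -0.3 -0.6] open 0.0461
-0.0001, -0.0001, 0.0002, 0.06, -0.03, 0.05, 0,
-0.0003, -0.0002, 0.0005, 0.12, -0.06, 0.11, 0,
-0.0003, -0.0002, 0.0005, 0.12, -0.06, 0.11, 0,
-0.0003, -0.0002, 0.0005, 0.12, -0.06, 0.11, 0,
-0.0001, -0.0001, 0.0002, 0.06, -0.03, 0.05, 0
```

>>> {"method": "carry_out", "body": {
  "motion": [0,0,0.002,0,0,0,-0.3,0,0,0.001,0,0,0,-0.4,0,0,0,0,0,0,-0.5,0,0,0,0,0,0,-1,0,0,0,0,0,0,-1],
  "squeeze": 25
}}

```text
t: 18.55
tool_pos: [0.5233, 0.2916, 0.0982]
orientation: [-1.379, -0.908, 0.894]
force: [0.2, -0.3, -1.7]
opening: 0.021
```

>>> {"method": "carry_out", "body": {
  "motion": [0,0,0,0,0,0,-1,0,0,0,0,0,0,-1,0,0,0,0,0,0,-1,0,0,0,0,0,0,-1,0,0,0,0,0,0,-1]
}}

```text
t: 19.05
tool_pos: [0.5233, 0.2915, 0.0984]
orientation: [-1.379, -0.908, 0.893]
force: [0.5, -0.0, -1.9]
opening: 0.0209
```

```bash
python3 vg.py .10 5|head -1
```

```text
t 19.05 p [0.5233 0.2915 0.0984] x [0.401 0.916 0.006] y [ 0.009  0.003 -1.   ] z [-0.916  0.401 -0.007] q [ 4.230e-01  2.250e-01  1.643e+00 -1.000e-03  1.264e+00 -2.305e+00] F [ 0.5 -0.  -1.9] open 0.0209
```

>>> {"method": "carry_out", "body": {
  "motion": [0,-0.004,0,0,0,0,-1,0,-0.008,0,0,0,0,-1,0,-0.012,0,0,0,0,-1,0,-0.015,0,0,0,0,-1,0,-0.015,0,0,0,0,-1]
}}

```text
t: 19.55
tool_pos: [0.5215, 0.291, 0.1546]
orientation: [-1.378, -0.905, 0.896]
force: [-0.1, 0.3, -2.2]
opening: 0.0211
```

>>> {"method": "carry_out", "body": {
  "motion": [0,-0.015,0,0,0,0,-1,0,-0.015,0,0,0,0,-1,0,-0.015,0,0,0,0,-1,0,-0.012,0,0,0,0,-1,0,-0.006,0,0,0,0,-1]
}}

```text
t: 20.05
tool_pos: [0.5228, 0.2917, 0.2284]
orientation: [-1.38, -0.911, 0.89]
force: [0.3, -0.0, -2.0]
opening: 0.0211
```

```bash
cat > hold.py <<'E'
from fit import *
from plan import *
import sys
# fit vase pose in hand: free pivot about jaw axis (deg) + slide along vase axis + shift along h
Rg=R.from_rotvec([-1.379,-.908,.893]).as_matrix(); pg=np.array([.5233,.2915,.0984])
az=1.163; a0=np.array([np.cos(az)*np.cos(np.pi/6),np.sin(az)*np.cos(np.pi/6),.5])
F0=np.array([.5245,.2905,.1])-.108*a0
aT=Rg.T@a0; 
def inhand(p,A,piv,sl):
    # piv deg about tool z, sl shift of foot along axis
    Q=R.from_euler("z",piv,degrees=True).as_matrix()
    a=A@Q@aT; 
    off=Rg.T@(F0-pg); off=off-aT*(off@aT)   # perpendicular offset of axis from tcp
    f=p+A@(Q@off)+a*(-.108+ (-(0)) + sl)
    return f,a
def draw(img,m,f,a):
    Rm=R.align_vectors([a],[[0,0,1]])[0].as_matrix(); rev(img,m,f,Rm,prof)
E
cat > hv.py <<'E'
from hold import *
tag=sys.argv[1]
shows(); s,p,A=cur()
mk={};ims={}
for c in ("top","side"):
    ims[c]=imaging.read_camera(c)
    r=models.outline_of(c,"vase")
    if r and r[0]["confidence"]>.4: mk[c]=r[0]["pixels"]; print(c,round(r[0]["confidence"],2),np.round(r[0]["pixel"]),mk[c].sum())
f0=(R.from_matrix(Rg.T@np.eye(3)))
off=Rg.T@(F0-pg); print("foot offset along axis at grasp",off@aT)
def d(img,m,q): draw(img,m,*inhand(p,A,q[0],q[1]))
for ms in [mk]+[{c:mk[c]} for c in mk]:
    if ms:
        x,v=fit(d,ms,[0,0.],[5,.005]); print(list(ms),x.round(4),round(v,3)); f,a=inhand(p,A,*x); print("foot",f.round(4),"axis",a.round(3))
x,v=(fit(d,mk,[0,0.],[5,.005]) if mk else ([0,0],0))
for c in ims:
    i=np.zeros((420,560),np.uint8); d(i,M[c],x)
    cs,_=cv2.findContours(i,cv2.RETR_EXTERNAL,cv2.CHAIN_APPROX_NONE); cv2.drawContours(ims[c],cs,-1,(255,255,0),1)
cv2.imwrite(f"pics/h{tag}.png",np.hstack([cv2.resize(ims["side"][80:360,120:400],None,fx=1.4,fy=1.4),cv2.resize(ims["top"][80:360,100:380],None,fx=1.4,fy=1.4)]))
E
python3 hv.py 1
```

```text
t 20.05 p [0.5228 0.2917 0.2284] x [0.401 0.916 0.009] y [ 0.013  0.004 -1.   ] z [-0.916  0.401 -0.01 ] q [ 4.240e-01  1.180e-01  1.518e+00 -1.000e-03  1.492e+00 -2.305e+00] F [ 0.3 -0.  -2. ] open 0.0211
top 0.98 [138. 214.] 1231
side 0.7 [232. 115.] 789
foot offset along axis at grasp -0.10758286308236922
['top', 'side'] [9.338e-01 6.000e-04] 0.365
foot [0.4868 0.2042 0.1773] axis [0.345 0.802 0.488]
['top'] [-1.6992e+00 -1.2000e-03] 0.229
foot [0.4872 0.2051 0.1721] axis [0.335 0.78  0.528]
['side'] [-0.7031  0.002 ] 0.126
foot [0.4879 0.2067 0.1754] axis [0.339 0.789 0.513]
```

View pics/h1.png

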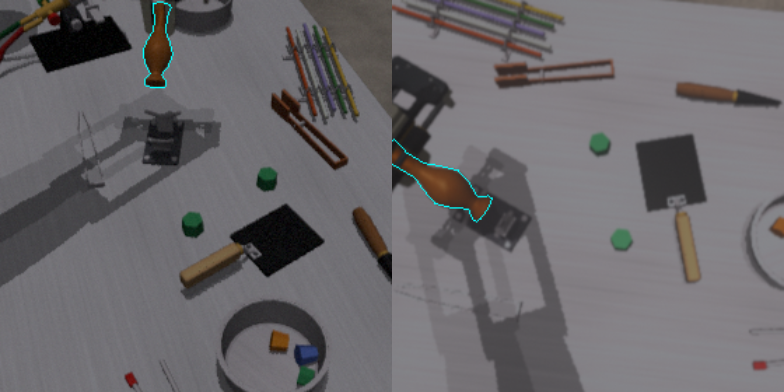

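The vase is held unrotated and clear of the rest, and the paddle lies empty. I refit the paddle's pose.

```bash
python3 - <<'E'
from fit import *
pm={}
for c in M:
    im=imaging.read_camera(c)
    r=models.outline_of(c,"paddle_face"); print([(k["confidence"],k["pixels"].sum()) for k in r])
    k=max(r,key=lambda k:k["pixels"].sum()*(k["confidence"]>.4)); pm[c]=cv2.morphologyEx(k["pixels"].astype(np.uint8),cv2.MORPH_CLOSE,np.ones((5,5)))>0
P=one(pm,paddle,[.612,-.038,.27],[.01,.01,.1],"paddle")
E
```

```text
[(0.86, np.int64(2592))]
[(0.61, np.int64(2543))]
paddle ['top', 'side'] [ 0.6147 -0.0404  0.2845] 0.185
paddle ['top'] [ 0.6141 -0.042   0.2814] 0.091
paddle ['side'] [ 0.6174 -0.0388  0.2852] 0.071
```

```bash
cat > goal.py <<'E'
from hold import *
PX=np.array([.623,-.038]); hz=np.radians(-8.2)
Y=R.from_euler("z",hz-az).as_matrix()
k=np.cross(a0,[0,0,1.]);k/=np.linalg.norm(k)
W1=Y@Rg; 
def Wt(deg): return Y@R.from_rotvec(k*np.radians(deg)).as_matrix()@Rg
W2=Wt(60)
def tcp_for(A,foot,piv=0,sl=0):
    f,a=inhand(np.zeros(3),A,piv,sl); return np.array(foot)-f
E
python3 - <<'E'
from goal import *
s,p,A=cur(); shows()
print(W2.round(3)); T=tcp_for(W2,[*PX,.008]);print("final tcp",T)
ramp(p,A,[T[0]-.03,T[1],.27],W1,15,r=3)
E
```

```text
t 20.45 p [0.5217 0.2912 0.225 ] x [0.401 0.916 0.006] y [ 0.009  0.003 -1.   ] z [-0.916  0.401 -0.007] q [ 4.240e-01  1.210e-01  1.522e+00 -1.000e-03  1.490e+00 -2.305e+00] F [ 1.4  0.2 -2. ] open 0.0211
[[ 0.489  0.859  0.151]
 [-0.075 -0.131  0.989]
 [ 0.869 -0.495  0.001]]
final tcp [ 0.62480394 -0.03674629  0.116     ]
-0.0069, -0.0012, -0.0051, -0.01, 1.92, 0.01, -1,
-0.0135, -0.0023, -0.0106, -0.02, 3.84, 0.03, -1,
-0.0192, -0.0035, -0.0173, -0.04, 5.76, 0.04, -1,
-0.0174, -0.0034, -0.0191, -0.04, 5.76, 0.04, -1,
-0.0154, -0.0034, -0.0208, -0.04, 5.76, 0.04, -1

-0.0132, -0.0034, -0.0222, -0.04, 5.76, 0.04, -1,
-0.0109, -0.0034, -0.0234, -0.04, 5.76, 0.04, -1,
-0.0085, -0.0033, -0.0244, -0.04, 5.76, 0.04, -1,
-0.006, -0.0033, -0.0252, -0.04, 5.76, 0.04, -1,
-0.0035, -0.0033, -0.0256, -0.04, 5.76, 0.04, -1

-0.0009, -0.0033, -0.0259, -0.04, 5.76, 0.04, -1,
0.0017, -0.0033, -0.0258, -0.04, 5.76, 0.04, -1,
0.0043, -0.0033, -0.0255, -0.04, 5.76, 0.04, -1,
0.0046, -0.0022, -0.0166, -0.02, 3.84, 0.03, -1,
0.0028, -0.0011, -0.0081, -0.01, 1.92, 0.01, -1
```

>>> {"method": "carry_out", "body": {
  "motion": [-0.007,-0.002,-0.005,0,2,0,-1,-0.014,-0.003,-0.011,0,4,0,-1,-0.019,-0.004,-0.017,0,5.7,0,-1,-0.018,-0.004,-0.019,0,5.7,0,-1,-0.016,-0.004,-0.021,0,5.7,0,-1]
}}

```text
t: 20.95
tool_pos: [0.5409, 0.1862, 0.2393]
orientation: [-1.492, -0.581, 0.576]
force: [0.5, -0.2, -2.4]
opening: 0.0211
```

>>> {"method": "carry_out", "body": {
  "motion": [-0.013,-0.004,-0.022,0,5.7,0,-1,-0.011,-0.004,-0.023,0,5.7,0,-1,-0.009,-0.004,-0.024,0,5.7,0,-1,-0.006,-0.003,-0.025,0,5.7,0,-1,-0.004,-0.003,-0.026,0,5.7,0,-1]
}}

```text
t: 21.45
tool_pos: [0.564, 0.0512, 0.2572]
orientation: [-1.565, -0.167, 0.164]
force: [-0.2, -0.7, -1.9]
opening: 0.0211
```

```bash
python3 - <<'E'
from goal import *
s,p,A=cur(); shows()
T=tcp_for(W2,[*PX,.008])
ramp(p,A,[T[0]-.03,T[1],.27],W1,5,r=2)
E
```

```text
t 21.45 p [0.564  0.0512 0.2572] x [0.978 0.21  0.002] y [ 0.002 -0.    -1.   ] z [-0.21   0.978 -0.001] q [ 0.     0.03   1.558 -0.     1.551 -1.782] F [-0.2 -0.7 -1.9] open 0.0211
0.0015, -0.0016, -0.0116, -0.06, 2.57, -0.02, -1,
0.004, -0.0032, -0.023, -0.11, 5.14, -0.05, -1,
0.006, -0.0031, -0.0225, -0.11, 5.14, -0.05, -1,
0.008, -0.0031, -0.0219, -0.11, 5.14, -0.05, -1,
0.005, -0.0015, -0.0106, -0.06, 2.57, -0.02, -1
```

>>> {"method": "carry_out", "body": {
  "motion": [0.002,-0.003,-0.021,0,5,0,-1,0.004,-0.003,-0.022,0,5,0,-1,0.006,-0.003,-0.021,0,5,0,-1,0.006,-0.002,-0.013,0,3,0,-1,0.003,-0.001,-0.005,0,1,0,-1]
}}

```text
t: 21.95
tool_pos: [0.5904, -0.0397, 0.2693]
orientation: [-1.57, 0.118, -0.119]
force: [0.2, 0.1, -1.9]
opening: 0.021
```

```bash
python3 - <<'E'
from goal import *
s,p,A=cur(); shows()
T=tcp_for(W2,[*PX,.008])
ramp(p,A,[T[0],T[1],.2],Wt(60),20,r=3)
E
```

```text
t 21.95 p [ 0.5904 -0.0397  0.2693] x [ 0.989 -0.15   0.   ] y [ 0.    -0.002 -1.   ] z [ 0.15   0.989 -0.002] q [-0.152  0.097  1.467 -0.002  1.577 -1.572] F [ 0.2  0.1 -1.9] open 0.021
0.0006, 0.0013, 0.0002, 0.0, 0.0, -1.12, -1,
0.0012, 0.0026, 0.0003, 0.0, 0.0, -2.23, -1,
0.0016, 0.004, 0.0005, 0.01, 0.01, -3.35, -1,
0.0014, 0.004, 0.0005, 0.01, 0.01, -3.35, -1,
0.0012, 0.0041, 0.0005, 0.01, 0.01, -3.35, -1

0.0009, 0.0042, 0.0005, 0.01, 0.01, -3.35, -1,
0.0007, 0.0042, 0.0005, 0.01, 0.01, -3.35, -1,
0.0004, 0.0043, 0.0005, 0.01, 0.01, -3.35, -1,
0.0002, 0.0043, 0.0005, 0.01, 0.01, -3.35, -1,
-0.0001, 0.0043, 0.0005, 0.01, 0.01, -3.35, -1

-0.0003, 0.0043, 0.0005, 0.01, 0.01, -3.35, -1,
-0.0006, 0.0042, 0.0005, 0.01, 0.01, -3.35, -1,
-0.0008, 0.0042, 0.0005, 0.01, 0.01, -3.35, -1,
-0.0011, 0.0041, 0.0005, 0.01, 0.01, -3.35, -1,
-0.0013, 0.0041, 0.0004, 0.01, 0.01, -3.35, -1

-0.0015, 0.004, 0.0004, 0.01, 0.01, -3.35, -1,
-0.0018, 0.0039, 0.0004, 0.01, 0.01, -3.35, -1,
-0.002, 0.0038, 0.0004, 0.01, 0.01, -3.35, -1,
-0.0015, 0.0024, 0.0003, 0.0, 0.0, -2.23, -1,
-0.0008, 0.0012, 0.0001, 0.0, 0.0, -1.12, -1
```

>>> {"method": "carry_out", "body": {
  "motion": [0.001,0.001,0,0,0,-1.2,-1,0.001,0.003,0,0,0,-2.4,-1,0.0015,0.004,0,0,0,-3.5,-1,0.0015,0.004,0,0,0,-3.5,-1,0.001,0.004,0,0,0,-3.5,-1]
}}

```text
t: 22.45
tool_pos: [0.5984, -0.0401, 0.2525]
orientation: [-1.579, -0.086, -0.317]
force: [-0.6, -0.2, -2.8]
opening: 0.021
```

>>> {"method": "carry_out", "body": {
  "motion": [0.001,0.004,0,0,0,-3.5,-1,0.001,0.004,0,0,0,-3.5,-1,0,0.004,0,0,0,-3.5,-1,0,0.004,0,0,0,-3.5,-1,0,0.004,0,0,0,-3.5,-1]
}}

```text
t: 22.95
tool_pos: [0.6055, -0.0366, 0.2329]
orientation: [-1.562, -0.348, -0.56]
force: [0.1, 0.2, -1.4]
opening: 0.0212
```

```bash
python3 - <<'E'
from goal import *
s,p,A=cur(); shows()
T=tcp_for(W2,[*PX,.008])
ramp(p,A,[T[0],T[1],.2],Wt(60),10,r=2)
E
```

```text
t 22.95 p [ 0.6055 -0.0366  0.2329] x [ 0.83  -0.115  0.546] y [ 0.541 -0.077 -0.838] z [ 0.139  0.99  -0.002] q [-0.146 -0.369  2.063  0.003  0.87  -1.58 ] F [ 0.1  0.2 -1.4] open 0.0212
-0.0001, 0.0021, 0.0001, -0.02, 0.03, -1.51, -1,
-0.0003, 0.0042, 0.0003, -0.05, 0.07, -3.03, -1,
-0.0006, 0.0042, 0.0003, -0.05, 0.07, -3.03, -1,
-0.0008, 0.0042, 0.0003, -0.05, 0.07, -3.03, -1,
-0.001, 0.0041, 0.0003, -0.05, 0.07, -3.03, -1

-0.0012, 0.004, 0.0003, -0.05, 0.07, -3.03, -1,
-0.0014, 0.004, 0.0003, -0.05, 0.07, -3.03, -1,
-0.0016, 0.0039, 0.0003, -0.05, 0.07, -3.03, -1,
-0.0018, 0.0038, 0.0003, -0.05, 0.07, -3.03, -1,
-0.001, 0.0019, 0.0002, -0.02, 0.03, -1.51, -1
```

```bash
cat > kin.py <<'E'
import numpy as np
from scipy.optimize import least_squares
D=[# p, q1,q2,q3,q5
([.2489,.546,.2376],1.058,.13,1.488,1.523),([.4339,.133,.2373],.183,-.28,1.878,1.539),([.5178,-.0604,.078],-.214,.056,1.870,1.214),
([.5208,-.0614,.0402],-.215,.109,1.891,1.129),([.5194,-.0612,.0754],-.215,.056,1.875,1.201),([.5189,-.061,.1828],-.213,-.055,1.779,1.41),
([.4433,-.1288,.1875],-.392,-.227,1.926,1.44),([.3878,-.1869,.1877],-.567,-.323,2.004,1.457),([.3596,-.1723,.1369],-.557,-.167,1.981,1.510),
([.3896,-.1871,.1851],-.535,.147,1.631,1.803),([.5139,-.066,.2491],-.226,-.105,1.705,1.533),([.5233,.2915,.0984],.423,.225,1.643,1.264),
([.5228,.2917,.2284],.424,.118,1.518,1.492),([.564,.0512,.2572],0,.03,1.558,1.551),([.5904,-.0397,.2693],-.152,.097,1.467,1.577),([.6055,-.0366,.2329],-.146,-.369,2.063,.87)]
def fk(x,q2,q3,q5):
    r0,z0,L1,L2,e,L3=x; a=q2+q3; b=a+q5
    return r0+L1*np.sin(q2)+L2*np.sin(a)-e*np.cos(a)+L3*np.sin(b), z0+L1*np.cos(q2)+L2*np.cos(a)+e*np.sin(a)+L3*np.cos(b)
def res(x):
    o=[]
    for p,q1,q2,q3,q5 in D:
        r=p[0]*np.cos(q1)+p[1]*np.sin(q1); f=fk(x,q2,q3,q5); o+=[f[0]-r,f[1]-p[2]]
    return o
s=least_squares(res,[0,.3,.4,.4,0,.25]); X=s.x
if __name__=="__main__":
    print(X.round(4),np.abs(s.fun).max())
    print([(-p[0]*np.sin(d[0])+p[1]*np.cos(d[0])).round(4) for p,*d in D])
    for tilt in (0,33,45,50,55,60,65):
      for r in (.60,.625,.645):
       for z in (.116,.2):
        b=np.pi-np.radians(tilt)
        rr=r-X[0]-X[5]*np.sin(b); zz=z-X[1]-X[5]*np.cos(b)
        d=np.hypot(rr,zz); L2=np.hypot(X[3],X[4]);
        c=(d*d-X[2]**2-L2**2)/(2*X[2]*L2)
        sol=least_squares(lambda q:np.array(fk(X,q[0],q[1],b-q[0]-q[1]))-[r,z],[-.3,2.0])
        print(tilt,r,z,"q2,q3,q5",sol.x.round(3),(b-sol.x.sum()).round(3),"err",np.abs(sol.fun).max().round(4))
E
python3 kin.py
```

```text
[ 4.000e-04  3.178e-01  3.687e-01  5.528e-01 -6.100e-02  3.584e-01] 0.0004521976691724827
[np.float64(0.051), np.float64(0.0518), np.float64(0.0509), np.float64(0.0511), np.float64(0.051), np.float64(0.0501), np.float64(0.0503), np.float64(0.0506), np.float64(0.0438), np.float64(0.0377), np.float64(0.0508), np.float64(0.051), np.float64(0.0508), np.float64(0.0512), np.float64(0.0502), np.float64(0.0519)]
0 0.6 0.116 q2,q3,q5 [0.223 1.611] 1.307 err 0.0
0 0.6 0.2 q2,q3,q5 [0.156 1.529] 1.457 err 0.0
0 0.625 0.116 q2,q3,q5 [0.287 1.536] 1.319 err 0.0
0 0.625 0.2 q2,q3,q5 [0.222 1.454] 1.465 err 0.0
0 0.645 0.116 q2,q3,q5 [0.338 1.474] 1.33 err 0.0
0 0.645 0.2 q2,q3,q5 [0.275 1.392] 1.474 err 0.0
33 0.6 0.116 q2,q3,q5 [-0.24   2.186] 0.62 err 0.0
33 0.6 0.2 q2,q3,q5 [-0.353  2.111] 0.807 err 0.0
33 0.625 0.116 q2,q3,q5 [-0.162  2.12 ] 0.608 err 0.0
33 0.625 0.2 q2,q3,q5 [-0.273  2.049] 0.79 err 0.0
33 0.645 0.116 q2,q3,q5 [-0.103  2.067] 0.602 err 0.0
33 0.645 0.2 q2,q3,q5 [-0.212  1.998] 0.78 err 0.0
45 0.6 0.116 q2,q3,q5 [-0.347  2.367] 0.336 err 0.0
45 0.6 0.2 q2,q3,q5 [-0.502  2.307
[... 791 characters left out ...]
.024 err 0.0
55 0.645 0.2 q2,q3,q5 [-0.405  2.334] 0.253 err 0.0
60 0.6 0.116 q2,q3,q5 [-0.353  2.538] -0.091 err 0.0
60 0.6 0.2 q2,q3,q5 [-0.615  2.521] 0.188 err 0.0
60 0.625 0.116 q2,q3,q5 [-0.253  2.465] -0.117 err 0.0
60 0.625 0.2 q2,q3,q5 [-0.498  2.45 ] 0.142 err 0.0
60 0.645 0.116 q2,q3,q5 [-0.183  2.409] -0.131 err 0.0
60 0.645 0.2 q2,q3,q5 [-0.415  2.395] 0.114 err 0.0
65 0.6 0.116 q2,q3,q5 [-0.301  2.57 ] -0.263 err 0.0
65 0.6 0.2 q2,q3,q5 [-0.616  2.578] 0.045 err 0.0
65 0.625 0.116 q2,q3,q5 [-0.204  2.497] -0.286 err 0.0
65 0.625 0.2 q2,q3,q5 [-0.492  2.504] -0.005 err 0.0
65 0.645 0.116 q2,q3,q5 [-0.136  2.44 ] -0.298 err 0.0
65 0.645 0.2 q2,q3,q5 [-0.405  2.447] -0.034 err 0.0
```

```bash
cat > kin6.py <<'E'
from kin import X
import numpy as np
from scipy.optimize import least_squares
from scipy.spatial.transform import Rotation as R
r0,z0,L1,L2,e,L3=X; LAT=.051
Ry=lambda t:R.from_euler("y",t).as_matrix(); Rz=lambda t:R.from_euler("z",t).as_matrix()
def fk(q,s4=1,mode=0):
    A1=Rz(q[0]); a=q[1]+q[2]
    lat=np.array([0,LAT,0])
    W=np.array([r0+L1*np.sin(q[1])+L2*np.sin(a)-e*np.cos(a),0,z0+L1*np.cos(q[1])+L2*np.cos(a)+e*np.sin(a)])
    F=Ry(a)@Rz(s4*q[3]); G=F@Ry(q[4])
    p=W+G@np.array([0,0,L3])
    p=p+(lat if mode==0 else F@lat)
    return A1@p, A1@G   # G z axis = tool y; tool then rolls by q6
E
python3 - <<'E'
from kin6 import *
q=[-.535,.147,1.631,-.039,1.803,-1.653]; P=[.3896,-.1871,.1851]; Yt=[-.385,.184,-.904]
q2=[-.557,-.167,1.981,-.021,1.51,-1.672];P2=[.3596,-.1723,.1369];Y2=[-.164,.077,-.983]
for s in(1,-1):
  for m in(0,1):
    for qq,pp,yy in((q,P,Yt),(q2,P2,Y2)):
        p,G=fk(qq,s,m); print(s,m,(p-pp).round(4),(G[:,2]-yy).round(4))
# roll: tool x,z relative to G for known state
from scipy.spatial.transform import Rotation as R
A=np.c_[[.83,-.115,.546],[.541,-.077,-.838],[.139,.99,-.002]]; p,G=fk([-.146,-.369,2.063,.003,.87,-1.58]); print((G.T@A).round(3))
E
```

```text
1 0 [-0.0002 -0.0002 -0.0002] [-0.0002  0.0002 -0.0003]
1 0 [-0.0004 -0.0002 -0.0003] [-0.001   0.0011 -0.0002]
1 1 [-0.0006 -0.     -0.0021] [-0.0002  0.0002 -0.0003]
1 1 [-0.0006 -0.     -0.0013] [-0.001   0.0011 -0.0002]
-1 0 [ 0.0137  0.0232 -0.0002] [ 0.0385  0.0655 -0.0003]
-1 0 [ 0.0075  0.0126 -0.0003] [ 0.0211  0.0367 -0.0002]
-1 1 [0.014  0.0229 0.0018] [ 0.0385  0.0655 -0.0003]
-1 1 [0.0077 0.0125 0.0007] [ 0.0211  0.0367 -0.0002]
[[-1.    -0.     0.008]
 [ 0.009  0.     1.   ]
 [ 0.     1.     0.   ]]
```

```bash
cat >> kin6.py <<'E'
_A=np.c_[[.83,-.115,.546],[.541,-.077,-.838],[.139,.99,-.002]]; _p,_G=fk([-.146,-.369,2.063,.003,.87,-1.58])
S6=1
K=Rz(1.58*S6)@_G.T@_A
def full(q): p,G=fk(q); return p,G@Rz(S6*q[5])@K
def ik(p,A,q0):
    def f(q):
        pp,AA=full(q); return np.r_[(pp-p)*5,R.from_matrix(AA.T@A).as_rotvec()]
    s=least_squares(f,q0); return s.x,np.abs(s.fun).max()
LO=np.array([-2.96,-.89,.02,-1.34,0,-2.66]);HI=np.array([2.96,2.26,2.5,4.48,2.73,2.66])
E
cat > ikscan.py <<'E'
from goal import *
from kin6 import *
print(full([1.058,.13,1.488,0,1.523,-.085]))  # expect x .91,-.415; 
q0=np.array([-.146,-.369,2.063,.003,.87,-1.58])
for PXc in ([.623,-.038],):
  for dg in range(-90,91,10):
    Yh=R.from_euler("z",np.radians(dg)-az).as_matrix()
    best=None
    q=q0.copy(); ok=True
    # path: yaw then tilt
    def W(t): return Yh@R.from_rotvec(k*np.radians(t)).as_matrix()@Rg
    outq=[]
    for t in (0,10,20,30,40,50,55,60):
        A=W(t); T=np.array([*PXc,.2]); q,er=ik(T,A,q); 
    qa=q.copy(); A=W(60); q,er2=ik(tcp_for(A,[*PXc,.008]),A,q)
    print(dg,"z.2",qa.round(2),round(er,4),"final",q.round(2),round(er2,4),"ok" if (q>LO).all() and (q<HI).all() and (qa>LO).all() and(qa<HI).all() else "")
E
python3 ikscan.py
```

```text
(array([0.248844  , 0.54591939, 0.23790659]), array([[ 9.09868683e-01,  6.09543578e-04,  4.15406582e-01],
       [-4.15186679e-01,  6.23203854e-04,  9.09319714e-01],
       [-4.11237857e-05, -1.00042653e+00,  1.74825396e-04]]))
-90 z.2 [ 0.34  0.53  1.41 -0.96  1.67  0.49] 0.0 final [ 0.33  0.65  1.41 -0.96  1.59  0.6 ] 0.0 ok
-80 z.2 [ 0.36  0.41  1.57 -1.02  1.52  0.45] 0.0 final [ 0.36  0.54  1.58 -1.03  1.45  0.57] 0.0 ok
-70 z.2 [ 0.37  0.29  1.73 -1.09  1.38  0.41] 0.0 final [ 0.37  0.43  1.74 -1.12  1.31  0.54] 0.0 ok
-60 z.2 [ 0.36  0.15  1.89 -1.15  1.22  0.36] 0.0 final [ 0.36  0.31  1.89 -1.21  1.16  0.52] 0.0 ok
-50 z.2 [ 0.34  0.01  2.04 -1.22  1.05  0.29] 0.0 final [ 0.33  0.19  2.04 -1.32  1.    0.49] 0.0 ok
-40 z.2 [ 0.28 -0.13  2.18 -1.27  0.86  0.2 ] 0.0 final [ 0.28  0.06  2.18 -1.45  0.82  0.47] 0.0 
-30 z.2 [ 0.19 -0.28  2.3  -1.3   0.64  0.07] 0.0 final [ 0.19 -0.06  2.3  -1.61  0.61  0.45] 0.0 
-20 z.2 [ 0.06 -0.41  2.4  -1.21  0.39 -0.17] 0.0 final [ 0.06 -0.17  2.4  -1.84  0.38  0.51] 0.0 
-10 z.2 [-0.1  -0.5   2.46 -0.48  0.15 -1.06] 0.0 final [-0.1  -0.25  
[... 306 characters left out ...]
.74 -3.59] 0.0 
30 z.2 [-0.63 -0.19  2.23  1.23  0.99 -3.39] 0.0 final [-0.62  0.01  2.24  1.37  0.93 -3.63] 0.0 
40 z.2 [-0.67 -0.04  2.09  1.18  1.17 -3.48] 0.0 final [-0.66  0.13  2.1   1.26  1.1  -3.68] 0.0 
50 z.2 [-0.68  0.1   1.95  1.11  1.32 -3.55] 0.0 final [-0.68  0.26  1.96  1.16  1.25 -3.71] 0.0 
60 z.2 [-0.67  0.23  1.8   1.05  1.46 -3.61] 0.0 final [-0.67  0.38  1.81  1.07  1.39 -3.74] 0.0 
70 z.2 [-0.65  0.36  1.64  0.98  1.6  -3.66] 0.0 final [-0.65  0.49  1.65  0.98  1.52 -3.77] 0.0 
80 z.2 [-0.62  0.49  1.47  0.92  1.73 -3.7 ] 0.0 final [-0.62  0.6   1.49  0.91  1.65 -3.81] 0.0 
90 z.2 [-0.58  0.61  1.31  0.86  1.85 -3.75] 0.0 final [-0.58  0.71  1.32  0.84  1.77 -3.84] 0.0
```

```bash
cat > path.py <<'E'
from goal import *
from kin6 import *
import sys
hd=float(sys.argv[1]); PX=np.array([.621,-.0385])
Yh=R.from_euler("z",np.radians(hd)-az).as_matrix()
WF=Yh@R.from_rotvec(k*np.radians(60)).as_matrix()@Rg
s,p,A=cur(); q=np.array(s["q"]); 
T=tcp_for(WF,[*PX,float(sys.argv[2])])
n=int(sys.argv[3])
w=R.from_matrix(A.T@WF).as_rotvec(); print("tot turn",np.degrees(np.linalg.norm(w)),"T",T.round(4),"dist",np.linalg.norm(T-p))
for i in range(1,n+1):
    Ai=A@R.from_rotvec(w*i/n).as_matrix(); q1,er=ik(p+(T-p)*i/n,Ai,q)
    f,a=inhand(p+(T-p)*i/n,Ai,0,0)
    if i%max(1,n//6)==0 or i==1: print(i,q1.round(2),"dq",np.abs(q1-q).max().round(3),round(er,4),"foot",f.round(3),"a",a.round(2)); 
    q=q1
ramp(p,A,T,WF,n,r=int(sys.argv[4]) if len(sys.argv)>4 else 3)
E
python3 path.py -80 .1 25
```

```text
tot turn 76.79403509454569 T [ 0.6228 -0.0398  0.208 ] dist 0.030419805712566316
1 [-0.11 -0.37  2.07 -0.07  0.85 -1.47] dq 0.111 0.0 foot [ 0.557 -0.03   0.136] a [ 0.44 -0.07  0.9 ]
4 [-0.01 -0.36  2.09 -0.31  0.82 -1.11] dq 0.121 0.0 foot [ 0.565 -0.028  0.13 ] a [ 0.39 -0.09  0.92]
8 [ 0.12 -0.28  2.07 -0.62  0.87 -0.65] dq 0.111 0.0 foot [ 0.575 -0.026  0.124] a [ 0.31 -0.11  0.94]
12 [ 0.22 -0.15  2.   -0.84  1.   -0.26] dq 0.086 0.0 foot [ 0.587 -0.026  0.117] a [ 0.23 -0.11  0.97]
16 [ 0.3   0.01  1.9  -0.96  1.16  0.02] dq 0.064 0.0 foot [ 0.598 -0.028  0.111] a [ 0.15 -0.09  0.98]
20 [ 0.34  0.19  1.77 -1.01  1.32  0.24] dq 0.048 0.0 foot [ 0.609 -0.032  0.106] a [ 0.08 -0.06  0.99]
24 [ 0.36  0.36  1.62 -1.02  1.49  0.4 ] dq 0.042 0.0 foot [ 0.619 -0.037  0.101] a [ 0.01 -0.01  1.  ]
0.0, 0.0004, -0.0, -0.77, 0.73, -0.34, -1,
0.0, 0.0009, -0.0, -1.54, 1.46, -0.68, -1,
0.0, 0.0013, 0.0, -2.31, 2.18, -1.02, -1,
-0.0, 0.0013, 0.0001, -2.31, 2.18, -1.02, -1,
-0.0, 0.0013, 0.0001, -2.31, 2.18, -1.02, -1

-0.0001, 0.0013, 0.0002, -2.31, 2.18, -1.02, -1,
-0.0001, 0.0013, 0.0002, 
[... 201 characters left out ...]
, 2.18, -1.02, -1,
-0.0003, 0.0012, 0.0004, -2.31, 2.18, -1.02, -1,
-0.0003, 0.0012, 0.0005, -2.31, 2.18, -1.02, -1,
-0.0003, 0.0012, 0.0005, -2.31, 2.18, -1.02, -1,
-0.0004, 0.0011, 0.0006, -2.31, 2.18, -1.02, -1

-0.0004, 0.0011, 0.0006, -2.31, 2.18, -1.02, -1,
-0.0005, 0.0011, 0.0006, -2.31, 2.18, -1.02, -1,
-0.0005, 0.001, 0.0006, -2.31, 2.18, -1.02, -1,
-0.0006, 0.001, 0.0007, -2.31, 2.18, -1.02, -1,
-0.0006, 0.001, 0.0007, -2.31, 2.18, -1.02, -1

-0.0006, 0.0009, 0.0007, -2.31, 2.18, -1.02, -1,
-0.0007, 0.0009, 0.0007, -2.31, 2.18, -1.02, -1,
-0.0007, 0.0008, 0.0007, -2.31, 2.18, -1.02, -1,
-0.0005, 0.0005, 0.0005, -1.54, 1.46, -0.68, -1,
-0.0003, 0.0003, 0.0002, -0.77, 0.73, -0.34, -1
```

>>> {"method": "carry_out", "body": {
  "motion": [0,0,0,-0.8,0.7,-0.3,-1,0,0.001,0,-1.5,1.5,-0.7,-1,0,0.001,0,-2.3,2.2,-1,-1,0,0.001,0,-2.3,2.2,-1,-1,0,0.001,0,-2.3,2.2,-1,-1]
}}

```text
t: 23.45
tool_pos: [0.6026, -0.0335, 0.2248]
orientation: [-1.653, -0.249, -0.776]
force: [-0.1, 0.5, -1.8]
opening: 0.0214
```

>>> {"method": "carry_out", "body": {
  "motion": [0,0.001,0,-2.3,2.2,-1,-1,0,0.001,0,-2.3,2.2,-1,-1,0,0.001,0,-2.3,2.2,-1,-1,0,0.001,0,-2.3,2.2,-1,-1,0,0.001,0,-2.3,2.2,-1,-1]
}}

```text
t: 23.95
tool_pos: [0.6022, -0.03, 0.2189]
orientation: [-1.748, -0.115, -1.053]
force: [-0.2, -0.3, -1.8]
opening: 0.0209
```

```bash
python3 -c "from plan import *;shows()"; python3 path.py -80 .1 15 2
```

```text
t 23.95 p [ 0.6022 -0.03    0.2189] x [ 0.609 -0.388  0.692] y [ 0.528 -0.451 -0.719] z [ 0.591  0.803 -0.07 ] q [ 0.191 -0.245  2.072 -0.748  0.926 -0.429] F [-0.2 -0.3 -1.8] open 0.0209
tot turn 46.575091011283426 T [ 0.6228 -0.0398  0.208 ] dist 0.025273496352029603
1 [ 0.22 -0.21  2.05 -0.8   0.96 -0.34] dq 0.092 0.0 foot [ 0.575 -0.019  0.115] a [ 0.25 -0.11  0.96]
2 [ 0.24 -0.17  2.03 -0.84  1.   -0.25] dq 0.086 0.0 foot [ 0.578 -0.019  0.114] a [ 0.23 -0.11  0.97]
4 [ 0.28 -0.09  1.98 -0.91  1.07 -0.1 ] dq 0.074 0.0 foot [ 0.585 -0.021  0.111] a [ 0.19 -0.1   0.98]
6 [ 0.31  0.    1.92 -0.96  1.16  0.03] dq 0.063 0.0 foot [ 0.592 -0.023  0.109] a [ 0.15 -0.09  0.98]
8 [ 0.33  0.09  1.85 -0.99  1.24  0.15] dq 0.054 0.0 foot [ 0.599 -0.026  0.106] a [ 0.12 -0.08  0.99]
10 [ 0.35  0.18  1.78 -1.01  1.32  0.24] dq 0.047 0.0 foot [ 0.605 -0.029  0.104] a [ 0.08 -0.06  0.99]
12 [ 0.35  0.27  1.7  -1.02  1.41  0.33] dq 0.044 0.0 foot [ 0.612 -0.033  0.103] a [ 0.05 -0.04  1.  ]
14 [ 0.36  0.36  1.62 -1.02  1.49  0.41] dq 0.044 0.0 foot [ 0.618 -0.036  0.101] a [ 0.01 -0.01  1.  ]
0.0003, 0.0008, 0.0002, -1.16, 1.08, -0.5, -1,
0.0006, 0.0017, 0.0004, -2.32, 2.16, -1.01, -1,
0.0006, 0.0016, 0.0005, -2.32, 2.16, -1.01, -1,
0.0005, 0.0016, 0.0006, -2.32, 2.16, -1.01, -1,
0.0005, 0.0016, 0.0007, -2.32, 2.16, -1.01, -1

0.0004, 0.0016, 0.0007, -2.32, 2.16, -1.01, -1,
0.0003, 0.0016, 0.0008, -2.32, 2.16, -1.01, -1,
0.0003, 0.0015, 0.0009, -2.32, 2.16, -1.01, -1,
0.0002, 0.0015, 0.001, -2.32, 2.16, -1.01, -1,
0.0002, 0.0015, 0.001, -2.32, 2.16, -1.01, -1

0.0001, 0.0014, 0.0011, -2.32, 2.16, -1.01, -1,
0.0, 0.0014, 0.0012, -2.32, 2.16, -1.01, -1,
-0.0, 0.0013, 0.0012, -2.32, 2.16, -1.01, -1,
-0.0001, 0.0013, 0.0013, -2.32, 2.16, -1.01, -1,
-0.0001, 0.0006, 0.0007, -1.16, 1.08, -0.5, -1
```

>>> {"method": "carry_out", "body": {
  "motion": [0.001,0.001,0,-2.3,2.2,-1,-1,0.001,0.001,0,-2.3,2.2,-1,-1,0.001,0.001,0.001,-2.3,2.2,-1,-1,0.001,0.001,0.001,-2.3,2.2,-1,-1,0,0.001,0.001,-2.3,2.2,-1,-1]
}}

```text
t: 24.45
tool_pos: [0.606, -0.0269, 0.2157]
orientation: [-1.82, 0.034, -1.331]
force: [-0.3, 0.5, -1.6]
opening: 0.0209
```

>>> {"method": "carry_out", "body": {
  "motion": [0,0.001,0.001,-2.3,2.2,-1,-1,0,0.001,0.001,-2.3,2.2,-1,-1,0,0.001,0.001,-2.3,2.2,-1,-1,0,0.001,0.001,-2,1.9,-0.9,-1,0,0.001,0.001,-1,1,-0.5,-1]
}}

```text
t: 24.95
tool_pos: [0.6098, -0.0222, 0.2094]
orientation: [-1.864, 0.173, -1.571]
force: [0.8, -0.5, -3.0]
opening: 0.0209
```

```bash
python3 -c "from plan import *;shows()"; python3 path.py -80 .06 5 2|grep -v "^[1-9]"; python3 hv.py 2
```

```text
t 24.95 p [ 0.6098 -0.0222  0.2094] x [ 0.261 -0.509  0.821] y [ 0.318 -0.757 -0.57 ] z [ 0.912  0.41  -0.036] q [ 0.373  0.175  1.786 -1.006  1.333  0.27 ] F [ 0.8 -0.5 -3. ] open 0.0209
tot turn 15.606431686721686 T [ 0.6228 -0.0398  0.168 ] dist 0.0467674645369577
-0.0027, 0.0051, 0.0008, -1.41, 1.2, -0.61, -1,
-0.0055, 0.0102, 0.0017, -2.83, 2.4, -1.22, -1,
-0.0058, 0.0099, 0.0019, -2.83, 2.4, -1.22, -1,
-0.0061, 0.0097, 0.0022, -2.83, 2.4, -1.22, -1,
-0.0032, 0.0047, 0.0012, -1.41, 1.2, -0.61, -1

t 24.95 p [ 0.6098 -0.0222  0.2094] x [ 0.261 -0.509  0.821] y [ 0.318 -0.757 -0.57 ] z [ 0.912  0.41  -0.036] q [ 0.373  0.175  1.786 -1.006  1.333  0.27 ] F [ 0.8 -0.5 -3. ] open 0.0209
top 0.77 [290. 177.] 510
side 0.84 [315. 198.] 800
foot offset along axis at grasp -0.10758286308236922
['top', 'side'] [-1.0008  0.0028] 0.608
foot [ 0.6011 -0.016   0.1047] axis [ 0.063 -0.051  0.997]
['top'] [-0.8668  0.0025] 0.388
foot [ 0.601  -0.0158  0.1044] axis [ 0.064 -0.054  0.997]
['side'] [-0.7919  0.0048] 0.211
foot [ 0.6011 -0.0158  0.1067] axis [ 0.065 -0.055  0.996]
```

View pics/h2.png

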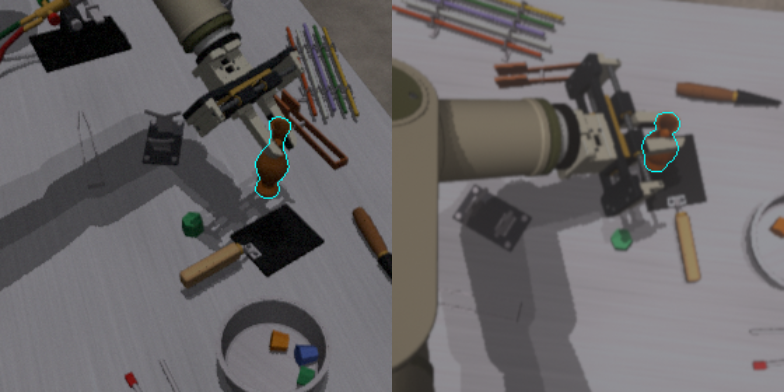

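```bash
python3 path.py -80 .04 10 2|tail -12
```

```text
-0.0022, 0.0029, 0.0004, -0.63, 0.53, -0.27, -1,
-0.0044, 0.0058, 0.0008, -1.26, 1.07, -0.54, -1,
-0.0044, 0.0057, 0.0008, -1.26, 1.07, -0.54, -1,
-0.0045, 0.0056, 0.0009, -1.26, 1.07, -0.54, -1,
-0.0046, 0.0056, 0.0009, -1.26, 1.07, -0.54, -1

-0.0046, 0.0055, 0.001, -1.26, 1.07, -0.54, -1,
-0.0047, 0.0055, 0.001, -1.26, 1.07, -0.54, -1,
-0.0048, 0.0054, 0.001, -1.26, 1.07, -0.54, -1,
-0.0048, 0.0053, 0.0011, -1.26, 1.07, -0.54, -1,
-0.0025, 0.0026, 0.0005, -0.63, 0.53, -0.27, -1
```

>>> {"method": "carry_out", "body": {
  "motion": [-0.003,0.004,0,-0.8,0.7,-0.3,-1,-0.004,0.006,0.001,-1.3,1.1,-0.6,-1,-0.004,0.006,0.001,-1.3,1.1,-0.6,-1,-0.005,0.006,0.001,-1.3,1.1,-0.6,-1,-0.005,0.006,0.001,-1.3,1.1,-0.6,-1]
}}

```text
t: 25.65
tool_pos: [0.6173, -0.0338, 0.1783]
orientation: [-1.884, 0.261, -1.716]
force: [-0.4, -0.2, -2.8]
opening: 0.0212
```

>>> {"method": "carry_out", "body": {
  "motion": [-0.005,0.006,0.001,-1.3,1.1,-0.6,-1,-0.005,0.006,0.001,-1.3,1.1,-0.6,-1,-0.005,0.005,0.001,-1.3,1.1,-0.5,-1,-0.003,0.003,0.001,-0.6,0.5,-0.3,-1,0,0,0,0,0,0,-1]
}}

```text
t: 26.15
tool_pos: [0.6225, -0.0424, 0.1494]
orientation: [-1.901, 0.333, -1.823]
force: [-0.3, 0.4, -1.4]
opening: 0.0214
```

```bash
python3 -c "from plan import *;shows()";python3 hv.py 3; python3 path.py -80 .025 5 2|tail -6;
```

```text
t 26.15 p [ 0.6225 -0.0424  0.1494] x [ 0.082 -0.49   0.868] y [ 0.152 -0.854 -0.497] z [0.985 0.173 0.005] q [ 0.353  0.472  1.598 -1.033  1.466  0.523] F [-0.3  0.4 -1.4] open 0.0214
t 26.15 p [ 0.6225 -0.0424  0.1494] x [ 0.082 -0.49   0.868] y [ 0.152 -0.854 -0.497] z [0.985 0.173 0.005] q [ 0.353  0.472  1.598 -1.033  1.466  0.523] F [-0.3  0.4 -1.4] open 0.0214
top 0.82 [302. 180.] 419
side 0.62 [322. 220.] 729
foot offset along axis at grasp -0.10758286308236922
['top', 'side'] [-0.3916  0.0043] 0.595
foot [ 0.6212 -0.0415  0.0456] axis [-0.005  0.003  1.   ]
['top'] [-0.3461  0.0016] 0.385
foot [ 0.6212 -0.0414  0.043 ] axis [-0.004  0.002  1.   ]
['side'] [-0.5903  0.006 ] 0.203
foot [ 0.6212 -0.0418  0.0474] axis [-0.005  0.006  1.   ]
-0.0021, 0.0009, 0.0, -0.07, -0.01, -0.02, -1,
-0.0041, 0.0018, 0.0001, -0.14, -0.01, -0.05, -1,
-0.0041, 0.0017, 0.0001, -0.14, -0.01, -0.05, -1,
-0.0041, 0.0017, 0.0001, -0.14, -0.01, -0.05, -1,
-0.0021, 0.0009, 0.0, -0.07, -0.01, -0.02, -1
```

View pics/h3.png

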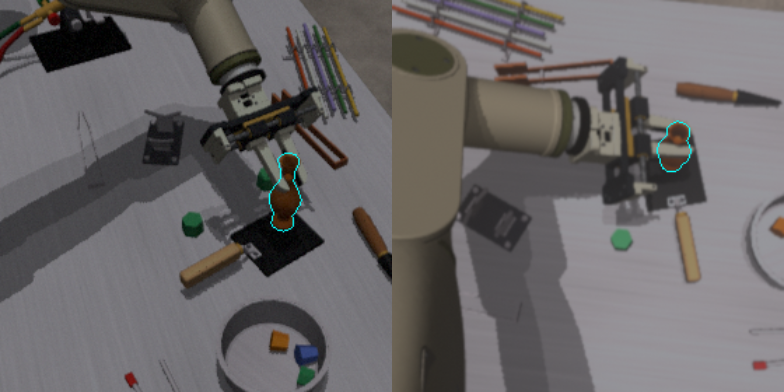

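>>> {"method": "carry_out", "body": {
  "motion": [-0.003,0.0015,0,-0.1,0,0,-1,-0.005,0.0025,0,-0.1,0,0,-1,-0.005,0.0025,0,-0.1,0,0,-1,-0.005,0.0025,0,-0.1,0,0,-1,-0.003,0.0015,0,0,0,0,-1]
}}

```text
t: 26.85
tool_pos: [0.6232, -0.04, 0.1274]
orientation: [-1.9, 0.338, -1.826]
force: [-0.4, 0.3, -2.8]
opening: 0.0211
```

```bash
cat > st.py <<'E'
from goal import *
shows(); s,p,A=cur()
f,a=inhand(p,A,-.4,.004); print("foot",f.round(4),"axis",a.round(4),"down in tool",(A.T@[0,0,-1]).round(3), "tq",np.round(s["wrist_torque"],2))
E
python3 st.py
```

```text
t 26.85 p [ 0.6232 -0.04    0.1274] x [ 0.079 -0.492  0.867] y [ 0.149 -0.854 -0.498] z [0.986 0.168 0.006] q [ 0.355  0.513  1.589 -1.032  1.454  0.555] F [-0.4  0.3 -2.8] open 0.0211
foot [ 0.622  -0.0389  0.0234] axis [-0.0055  0.0019  1.    ] down in tool [-0.867  0.498 -0.006] tq [0.65 0.19 0.05]
```

>>> {"method": "carry_out", "body": {
  "motion": [-0.002,0.001,0,0,0,0,-1,-0.002,0.001,0,0,0,0,-1,-0.0017,0.001,0,0,0,0,-1,-0.0017,0.001,0,0,0,0,-1,-0.0009,0.0005,0,0,0,0,-1]
}}

```text
t: 27.35
tool_pos: [0.6229, -0.0398, 0.1162]
orientation: [-1.901, 0.338, -1.825]
force: [0.1, 0.2, -2.4]
opening: 0.0215
```

```bash
python3 st.py
```

```text
t 27.35 p [ 0.6229 -0.0398  0.1162] x [ 0.08  -0.491  0.867] y [ 0.148 -0.854 -0.498] z [0.986 0.168 0.004] q [ 0.356  0.532  1.588 -1.034  1.446  0.569] F [ 0.1  0.2 -2.4] open 0.0215
foot [ 0.6216 -0.0388  0.0122] axis [-0.0042  0.0024  1.    ] down in tool [-0.867  0.498 -0.004] tq [ 0.66  0.2  -0.01]
```

Not yet in contact (−2.4 N is the vase's weight plus noise). I creep down.

>>> {"method": "carry_out", "body": {
  "motion": [-0.0009,0.0005,0,0,0,0,-1,-0.0009,0.0005,0,0,0,0,-1,-0.0006,0.0003,0,0,0,0,-1,0,0,0,0,0,0,-1,0,0,0,0,0,0,-1]
}}

```text
t: 27.85
tool_pos: [0.6236, -0.0398, 0.1155]
orientation: [-1.9, 0.337, -1.829]
force: [-1.1, 0.6, 1.0]
opening: 0.0211
```

```bash
python3 st.py
```

```text
t 27.85 p [ 0.6236 -0.0398  0.1155] x [ 0.078 -0.49   0.868] y [ 0.149 -0.855 -0.496] z [0.986 0.168 0.007] q [ 0.356  0.535  1.587 -1.036  1.446  0.573] F [-1.1  0.6  1. ] open 0.0211
foot [ 0.6226 -0.0389  0.0115] axis [-0.0068  0.0037  1.    ] down in tool [-0.868  0.496 -0.007] tq [ 0.35  0.21 -0.09]
```

>>> {"method": "carry_out", "body": {
  "motion": [0,0,0,0,0,0,-1,0,0,0,0,0,0,-1,0,0,0,0,0,0,-1,0,0,0,0,0,0,-1,0,0,0,0,0,0,-1],
  "squeeze": 4
}}

```text
t: 28.35
tool_pos: [0.6238, -0.0397, 0.1153]
orientation: [-1.899, 0.337, -1.828]
force: [0.3, 0.6, 0.4]
opening: 0.0217
```

```bash
python3 st.py; python3 hv.py 4;python3 - <<'E'
from h import *
im=imaging.read_camera("side"); cv2.imwrite("pics/s4.png",cv2.resize(im[150:300,230:400],None,fx=4,fy=4,interpolation=cv2.INTER_CUBIC))
E
```

```text
t 28.35 p [ 0.6238 -0.0397  0.1153] x [ 0.078 -0.491  0.868] y [ 0.149 -0.855 -0.497] z [0.986 0.168 0.007] q [ 0.356  0.535  1.587 -1.036  1.445  0.573] F [0.3 0.6 0.4] open 0.0217
foot [ 0.6228 -0.0387  0.0113] axis [-0.007   0.0033  1.    ] down in tool [-0.868  0.497 -0.007] tq [ 0.4   0.12 -0.01]
t 28.35 p [ 0.6238 -0.0397  0.1153] x [ 0.078 -0.491  0.868] y [ 0.149 -0.855 -0.497] z [0.986 0.168 0.007] q [ 0.356  0.535  1.587 -1.036  1.445  0.573] F [0.3 0.6 0.4] open 0.0217
top 0.56 [298. 186.] 334
side 0.83 [323. 229.] 732
foot offset along axis at grasp -0.10758286308236922
['top', 'side'] [0.1046 0.0075] 0.637
foot [ 0.6226 -0.0379  0.0149] axis [-0.006 -0.005  1.   ]
['top'] [0.4822 0.0015] 0.446
foot [ 0.6226 -0.0371  0.0088] axis [-0.004 -0.012  1.   ]
['side'] [0.1489 0.0066] 0.179
foot [ 0.6226 -0.0378  0.0139] axis [-0.005 -0.006  1.   ]
```

View pics/s4.png

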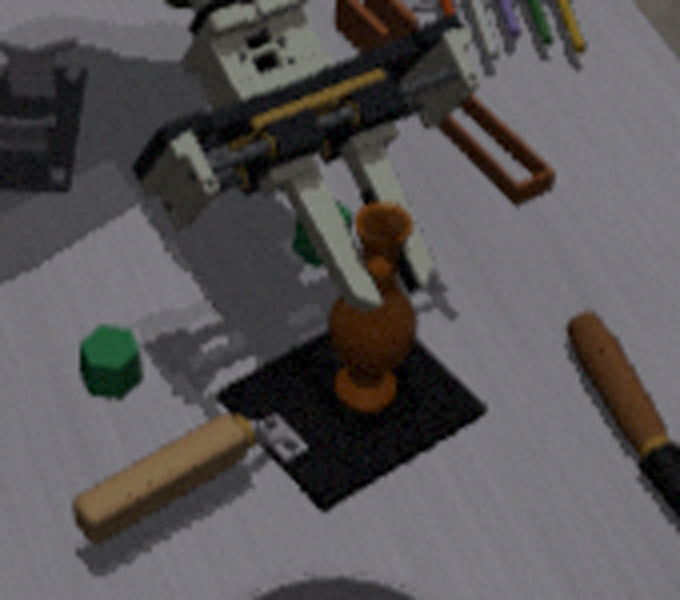

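The foot sits wholly on the graphite, at crop ≈(366,390), and the vase is upright. I open slowly.

>>> {"method": "carry_out", "body": {
  "motion": [0,0,0,0,0,0,-0.5,0,0,0,0,0,0,-0.45,0,0,0,0,0,0,-0.4,0,0,0,0,0,0,-0.3,0,0,0,0,0,0,-0.2]
}}

```text
t: 29.1
tool_pos: [0.6239, -0.0398, 0.1153]
orientation: [-1.899, 0.337, -1.828]
force: [-0.1, -0.1, -0.6]
opening: 0.0352
```

>>> {"method": "carry_out", "body": {
  "motion": [0,0,0,0,0,0,-0.1,0,0,0,0,0,0,0,0,0,0,0,0,0,0.1,0,0,0,0,0,0,0.1,0,0,0,0,0,0,0.1]
}}

```text
t: 29.6
tool_pos: [0.6238, -0.0397, 0.1152]
orientation: [-1.899, 0.337, -1.828]
force: [-0.0, 0.0, 0.3]
opening: 0.0511
```

```bash
python3 st.py;python3 - <<'E'
from h import *
im=imaging.read_camera("side"); cv2.imwrite("pics/s5.png",cv2.resize(im[150:300,230:400],None,fx=4,fy=4,interpolation=cv2.INTER_CUBIC))
E
```

```text
t 29.6 p [ 0.6238 -0.0397  0.1152] x [ 0.078 -0.491  0.868] y [ 0.149 -0.855 -0.497] z [0.986 0.168 0.007] q [ 0.356  0.535  1.587 -1.036  1.445  0.573] F [-0.   0.   0.3] open 0.0511
foot [ 0.6228 -0.0388  0.0112] axis [-0.0069  0.0032  1.    ] down in tool [-0.868  0.497 -0.007] tq [ 0.38  0.12 -0.02]
```

View pics/s5.png

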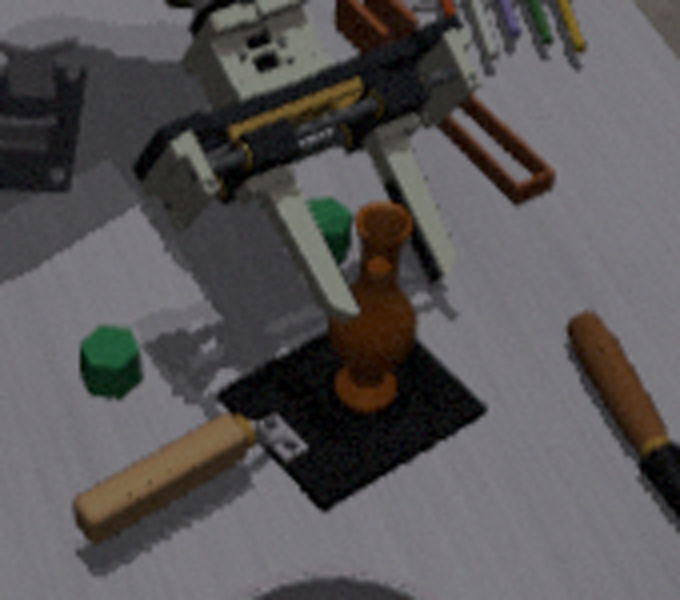

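The vase stands free with the fingers clear on both sides. I withdraw straight back along the fingers.

>>> {"method": "carry_out", "body": {
  "motion": [0,-0.01,0,0,0,0,0.1,0,-0.015,0,0,0,0,0.1,0,-0.02,0,0,0,0,0.1,0,-0.025,0,0,0,0,0.1,0,-0.025,0,0,0,0,0.1]
}}

```text
t: 30.15
tool_pos: [0.6073, 0.0445, 0.164]
orientation: [-1.904, 0.34, -1.828]
force: [-0.2, -0.6, -0.2]
opening: 0.0508
```

>>> {"method": "carry_out", "body": {
  "motion": [0.01,-0.025,0,0,0,0,0.1,0.015,-0.02,0,0,0,0,0.1,0.015,-0.01,0,0,0,0,0.1,0,0,0,0,0,0,0.1,0,0,0,0,0,0,0.1]
}}

```text
t: 30.65
tool_pos: [0.6019, 0.0808, 0.2327]
orientation: [-1.895, 0.336, -1.825]
force: [-0.3, -1.1, -1.0]
opening: 0.0511
```

```bash
cat > chk.py <<'E'
from fit import *
from plan import *
import sys
shows(); ims={};mk={}
for c in M:
    ims[c]=imaging.read_camera(c); r=models.outline_of(c,"vase")
    r=[k for k in r if k["pixels"].sum()>300]
    print(c,[(round(k["confidence"],2),np.round(k["pixel"],1),k["pixels"].sum()) for k in r[:2]])
    if r: mk[c]=r[0]["pixels"]
def vf(img,m,q):
    a=np.array([q[2],q[3],1]); a/=np.linalg.norm(a); Rm=R.align_vectors([a],[[0,0,1]])[0].as_matrix(); rev(img,m,np.array([q[0],q[1],.008]),Rm,prof)
for ms in [mk]+[{c:mk[c]} for c in mk]:
    x,v=fit(vf,ms,[.622,-.038,0,0],[.008,.008,.05,.05]); print(list(ms),"foot",x[:2].round(4),"lean deg",np.degrees(x[2:]).round(1),round(v,3))
cv2.imwrite(f"pics/c{sys.argv[1]}.png",np.hstack([cv2.resize(ims["side"][130:390,190:450],None,fx=1.5,fy=1.5),cv2.resize(ims["top"][80:340,200:460],None,fx=1.5,fy=1.5)]))
np.save(f"s{sys.argv[1]}.npy",ims["side"])
E
python3 chk.py a
```

```text
t 30.65 p [0.6019 0.0808 0.2327] x [ 0.079 -0.494  0.866] y [ 0.153 -0.853 -0.5  ] z [0.985 0.172 0.008] q [ 0.538  0.461  1.439 -0.956  1.7    0.477] F [-0.3 -1.1 -1. ] open 0.0511
top [(0.64, array([298.1, 188.6]), np.int64(555))]
side [(0.77, array([322.9, 228.6]), np.int64(804))]
['top', 'side'] foot [ 0.6249 -0.04  ] lean deg [-0.8  0.6] 0.115
['top'] foot [ 0.6248 -0.0406] lean deg [-0.9  0.7] 0.041
['side'] foot [ 0.6268 -0.0359] lean deg [-1.5 -0.7] 0.037
```

View pics/ca.png

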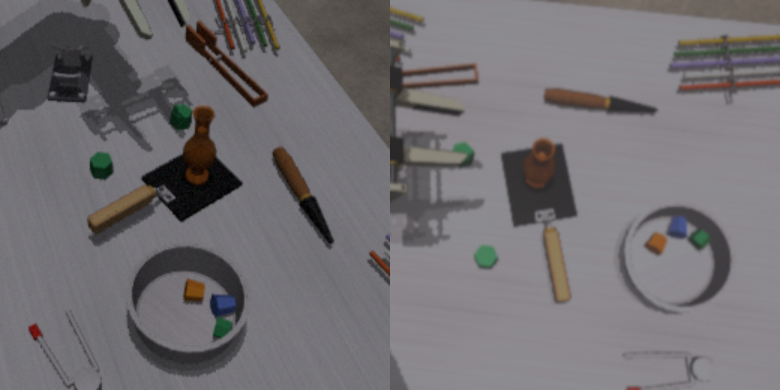

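Standing upright (lean within fit noise), all three offcuts in the bowl. Now the two-second watch, with a picture midway and one at the end.

>>> {"method": "carry_out", "body": {
  "motion": [0,0,0,0,0,0,0.1,0,0,0,0,0,0,0.1,0,0,0,0,0,0,0.1,0,0,0,0,0,0,0.1,0,0,0,0,0,0,0.1]
}}

```text
t: 31.35
tool_pos: [0.6006, 0.0779, 0.2285]
orientation: [-1.905, 0.338, -1.823]
force: [0.1, -0.2, 0.6]
opening: 0.0512
```

>>> {"method": "carry_out", "body": {
  "motion": [0,0,0,0,0,0,0.1,0,0,0,0,0,0,0.1,0,0,0,0,0,0,0.1,0,0,0,0,0,0,0.1,0,0,0,0,0,0,0.1]
}}

```text
t: 31.85
tool_pos: [0.6007, 0.078, 0.2287]
orientation: [-1.905, 0.338, -1.823]
force: [1.0, -0.9, -0.2]
opening: 0.051
```

```bash
python3 chk.py b
```

```text
t 31.85 p [0.6007 0.078  0.2287] x [ 0.083 -0.491  0.867] y [ 0.147 -0.855 -0.497] z [0.986 0.169 0.001] q [ 0.535  0.465  1.443 -0.956  1.699  0.477] F [ 1.  -0.9 -0.2] open 0.051
top [(0.67, array([296.7, 190.7]), np.int64(569))]
side [(0.77, array([323.2, 229.4]), np.int64(776))]
['top', 'side'] foot [ 0.624  -0.0393] lean deg [-1. -0.] 0.156
['top'] foot [ 0.6243 -0.0402] lean deg [-1.5  0.5] 0.019
['side'] foot [ 0.6269 -0.0342] lean deg [-0.7 -1.2] 0.051
```

>>> {"method": "carry_out", "body": {
  "motion": [0,0,0,0,0,0,0.1,0,0,0,0,0,0,0.1,0,0,0,0,0,0,0.1,0,0,0,0,0,0,0.1,0,0,0,0,0,0,0.1]
}}

```text
t: 32.55
tool_pos: [0.6007, 0.078, 0.2287]
orientation: [-1.905, 0.338, -1.823]
force: [0.8, -0.4, 0.8]
opening: 0.0514
```

>>> {"method": "carry_out", "body": {
  "motion": [0,0,0,0,0,0,0.1,0,0,0,0,0,0,0.1,0,0,0,0,0,0,0.1,0,0,0,0,0,0,0.1,0,0,0,0,0,0,0.1]
}}

```text
t: 33.05
tool_pos: [0.6007, 0.078, 0.2286]
orientation: [-1.905, 0.338, -1.823]
force: [-0.8, -0.1, -0.5]
opening: 0.0512
```

```bash
python3 chk.py c; python3 - <<'E'
import numpy as np,cv2
a,b,c=[np.load(f"s{k}.npy").astype(float)[190:260,295:350] for k in "abc"]
print("mean abs diff",abs(a-b).mean(),abs(b-c).mean())
g=[cv2.GaussianBlur(k.mean(2).astype(np.float32),(0,0),1) for k in(a,b,c)]
print(cv2.phaseCorrelate(g[0],g[1]),cv2.phaseCorrelate(g[1],g[2]))
E
```

```text
t 33.05 p [0.6007 0.078  0.2286] x [ 0.083 -0.491  0.867] y [ 0.147 -0.855 -0.497] z [0.986 0.169 0.001] q [ 0.535  0.465  1.443 -0.956  1.699  0.477] F [-0.8 -0.1 -0.5] open 0.0512
top [(0.82, array([299.8, 189. ]), np.int64(542))]
side [(0.93, array([321.5, 229.7]), np.int64(782))]
['top', 'side'] foot [ 0.6252 -0.038 ] lean deg [-1.  -0.4] 0.17
['top'] foot [ 0.6253 -0.0393] lean deg [-1.4  0.1] 0.049
['side'] foot [ 0.627  -0.0335] lean deg [-1.2 -2. ] 0.048
mean abs diff 3.601212121212121 3.1425974025974024
((-0.0426014593605224, 0.06464752137372187), 0.9893400230893382) ((0.026987997584573264, 0.0027097713947767943), 0.9970875497217532)
```

View pics/cc.png

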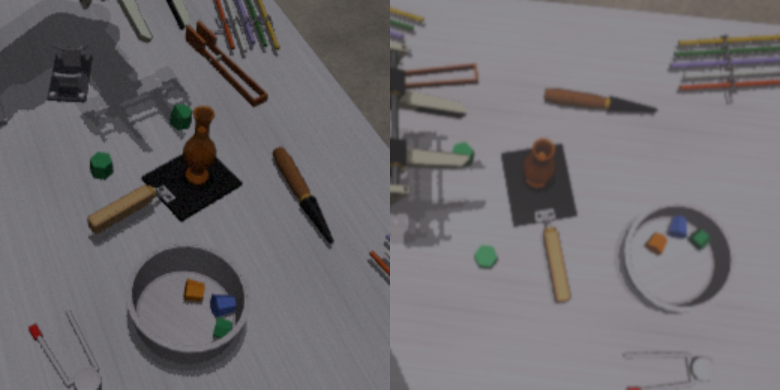

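The picture shift over two seconds is below 0.1 px, so the vase stands still. I hand in.

```bash
python3 -c "
from plant import robot
print(robot.close_job())"
```

```text
the job is handed in; nothing more can be done
None
```

The job is done and handed in at about 33 s of the 72 s allowed; no verdict was reported.

- **Paddle:** I picked it up by the handle, held it over the bowl and tilted it nose-down to about 25°. All three offcuts slid into the steel bowl. I then laid the empty paddle flat near where it had been.
- **Vase:** I gripped it by the neck at 25 N, lifted it off the rest, turned it upright and lowered it until I felt contact. I eased the grip to 4 N before opening, then withdrew.
- **Change of plan:** Pointing the tool outward from the base would have taken joint 5 out of range. I turned the vase upright with the tool pointing sideways instead.

**Last checks**
- The vase stands near the middle of the plate with its whole foot on the graphite. Over more than 2 s its image moved less than 0.1 px.
- All three offcuts are in the bowl. The bowl and hand tools visible in the final views look unmoved. The tweezers were outside those views and I did not check them again.
- **Disagreements:** The two cameras put the vase foot up to 6 mm apart. Fitting the vase outline gave a lean of 1–2° that changed from picture to picture. I take both as measurement noise, since the plate is flat and the picture did not change.

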